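# Pack the sample transport case in layers

## Robot

A 7-joint arm with a two-finger parallel gripper is mounted at the origin on the work surface. World frame = base frame: x ahead of the robot, y to its left, z up, the work surface at z = 0. Lengths are in m, angles in rad, forces in N, time in s.
With the tool pointing down it reaches from about 0.4 to 0.85 m from the base axis. Payload 4.5 kg.
Tool frame: the origin (TCP) lies between the finger pads; the fingertips stand 25 mm ahead of it and the grasp point (between the pads) lies 6 mm ahead of it; z points along the fingers, y is the line along which they close (so a half turn about z gives the same grasp; the last joint's range is limited). The gripper opens to 85 mm and grips with 20 to 120 N. Pads are 22 mm wide; open, the fingers measure 114 mm over their backs; the gripper's body (76 mm by 85 mm) begins 54 mm behind the grasp point. The pads swing forward as they close: fully open they stand 13 mm farther back than shut.
Start: joints at [-1.114, 0.689, -0.195, 1.565, 0.157, 0.902, -0.215], TCP at [0.256, 0.57, 0.256] pointing down, gripper open.
Joint ranges: [-3.01, 3.01], [-0.46, 2.08], [-1.47, 1.51], [0.13, 2.56], [-1, 4.14], [0.04, 2.09], [-2.66, 2.66]. Speed limits (rad/s): [2.57, 2.57, 3.14, 3.14, 3.14, 3.14, 3.14].

## Interface

Orientations are given as a unit quaternion [w, x, y, z].
In Python, from station import env gives the robot as it stands.
- The arm moves only by the tool apply_moves, never from a script. Its argument "motion" is a list of rows, each a list of 7 numbers: the shift along the tool's x, y, z in m, then the turn, a rotation vector about the tool's x, y, z in rad, then the opening in per cent of the stroke, from 0 (shut) to 100 (fully open). A call has 1 to 12 rows; each row shifts and turns the commanded pose from where the row before left it, along the tool's axes as they then stand; what a row does not reach is not made up. A row lasts 1/8 s, in which the tool goes at most 62.5 mm and 10.7 degrees, less where a joint would pass 70% of its speed; a pose out of reach is approached as far as the arm can. A call with a gripper value outside its range is refused whole. The fingers move at their own pace and stop on an object; the grip force is fixed at half the most. Time passes only in rows, so rows that do not move let the fingers close. It gives the time, the measured TCP pose, the force, the opening and the grip force at its end, in the units of the state.
- env.read_state(): the state, without advancing time (a new reading comes with each control period).
- env.grab_frame(name): name is "scene" or "top"; returns the picture (400x640x3 uint8, blue, green, red); there is no depth.
- env.camera_params(name): a dict with "fx", "fy", "cx", "cy" (pixels), "dist_coeffs" ([k1, k2, p1, p2, k3] as OpenCV has them; the pictures are not rectified), "rvec" (rotation vector, rad) and "tvec" (3), from world to camera coordinates, as OpenCV has them. Camera axes: x right, y down, z forward; pixel columns grow to the right and rows downward; lengths in m; the calibration is good to about 2 mm. A picture is of the moment at which its call begins. camera_params takes no time and is no camera call.
- env.close_job(): hands the job in; it is judged then, once.
The state is a dict: "time_s": time; "qpos": joint angles; "joint_vel": joint speeds; "effort": joint torques, N m; "tool_pos": TCP position; "eef_rot": TCP orientation; "wrist_force": force on the tool from outside, world axes, zero at the start; "torque": the same for the moment, N m; "width": finger opening in m; "grip_force": force on a finger pad.
Only numpy, scipy, OpenCV 4.12 (cv2) and the standard library are available. Lean on these libraries where they do the work, as an engineer would, in place of code of your own. Each camera call takes 0.05 s, during which the arm holds its last target. There are 200 camera calls.

## Task

Pack the sample case for the courier: lift the cooling plate out, lay every sample bottle that is on the bench flat in its own bay, and only then lower the two divider combs over the bottles, one in each row, so that all their teeth are fully down in the slots. Last, lay the cooling plate back in the case, flat on the two combs with its grip up. Leave the tube rack, the jar and the beaker where they stand.

Things in the scene. Friction and masses are not known exactly. Their poses are not given: they have to be found in the camera images.
- case: Grey open case, fixed; outside 146 (x) x 252 (y) x 60 mm high, 5 mm walls. Origin: centre of its underside, z up. Floor top at z = 6 mm. Five grey lands along x (136 mm long, 22 wide, tops at z = 18 mm) centred at y = -108, -54, 0, 54, 108 mm; between them four bays, 32 mm wide, at y = -81, -27, 27, 81 mm, one bottle each. Slots for the combs are cut in the lands.
- row0 (a point): Middle of one of the two rows of slots in the case, at floor level (case x = -32, y = 0, z = 6 mm). Each row has five slots, one in every land, at y = -108, -54, 0, 54, 108 mm, each 27 mm (x) by 14 mm (y), open from the land's top down to the floor (12 mm deep). Axes as the case's. One comb goes in each row.
- row1 (a point): Middle of the other row of five slots, like row0, at case x = +32, y = 0, z = 6 mm.
- mat: Flat light-brown cork mat, 140 (x) x 200 (y) x 3 mm, fixed to the bench, empty: a free place to set the cooling plate down meanwhile. Origin at the centre of its underside.
- plate: White rigid cooling plate, 110 (x) x 170 (y) x 16 mm, about 0.4 kg, with an upright grip fin at the centre of its top: 12 mm thick (x), 60 mm long (y), z = 16 to 42 mm. Origin: centre of its underside, z up. It starts inside the empty case, on the lands. Packed, it rests on the two combs' bars, its underside 54 mm above the underside of the case.
- bottle0: White square sample bottle lying on its side, 110 mm long with cap; body 26 x 26 mm, x = -55 to 29 mm; round grey cap 22 mm across, x = 35 to 55 mm. Origin: mid-length on its axis, 13 mm above what it lies on; x runs towards the cap. 70 g, centre of mass near x = -10 mm. Bottles are alike, caps may point either way. Some are absent in some starts.
- bottle1: White square sample bottle lying on its side, 110 mm long with cap; body 26 x 26 mm, x = -55 to 29 mm; round grey cap 22 mm across, x = 35 to 55 mm. Origin: mid-length on its axis, 13 mm above what it lies on; x runs towards the cap. 70 g, centre of mass near x = -10 mm. Bottles are alike, caps may point either way. Some are absent in some starts.
- bottle2: White square sample bottle lying on its side, 110 mm long with cap; body 26 x 26 mm, x = -55 to 29 mm; round grey cap 22 mm across, x = 35 to 55 mm. Origin: mid-length on its axis, 13 mm above what it lies on; x runs towards the cap. 70 g, centre of mass near x = -10 mm. Bottles are alike, caps may point either way. Some are absent in some starts.
- bottle3: White square sample bottle lying on its side, 110 mm long with cap; body 26 x 26 mm, x = -55 to 29 mm; round grey cap 22 mm across, x = 35 to 55 mm. Origin: mid-length on its axis, 13 mm above what it lies on; x runs towards the cap. 70 g, centre of mass near x = -10 mm. Bottles are alike, caps may point either way. Some are absent in some starts.
- comb0: Aluminium divider comb standing on its teeth, 48 mm high, about 0.16 kg: bar 14 (x) x 226 (y) mm, z = 28 to 48 mm; five teeth below at y = -108, -54, 0, 54, 108 mm, 22 (x) x 9 (y) mm, narrowed to 18 x 5 mm in the lowest 9 mm. Origin: centre, level with the tooth ends, z up. Seated, its teeth stand on the case floor. Both combs fit either row, either way round.
- comb1: Aluminium divider comb standing on its teeth, 48 mm high, about 0.16 kg: bar 14 (x) x 226 (y) mm, z = 28 to 48 mm; five teeth below at y = -108, -54, 0, 54, 108 mm, 22 (x) x 9 (y) mm, narrowed to 18 x 5 mm in the lowest 9 mm. Origin: centre, level with the tooth ends, z up. Seated, its teeth stand on the case floor. Both combs fit either row, either way round.
- tuberack: Bystander: white tube rack, 90 x 200 mm, about 100 mm high, standing loose beyond the case. Origin under its centre.
- jar: Bystander: amber jar, 70 mm diameter, 90 mm high, loose. Origin under its centre.
- beaker: Bystander: glass beaker, 80 mm diameter, 100 mm high, loose. Origin under its centre.
Mind the look-alikes: they are no part of the job. What is shaped like the comb1 but green is not meant.

How it is judged:
By the outcome, as a careful person would: the job done as asked, in the order asked, and still so for the second after the job is handed in, with the robot touching nothing.
Of bottle0, bottle1, bottle2, bottle3 only 2 to 4 are there at a start; the rules pass over those that are not, and their reading is None.
At some moment in a run one of bottle0, bottle1, bottle2, bottle3 may be knocked a few centimetres aside while the robot is not near it.
It also fails if it takes over 210 s, if anything falls off the work surface, if the arm or the gripper's body presses on something with over 40 N, if the wrist force passes 120 N, or if a joint passes its speed limit or range.

## Working session

There is one attempt and no reset: what is moved stays moved. The work goes in short steps, Python scripts to look and compute and a tool call to move; the robot and the scene stay as the last step left them, time stands still between calls to the robot, and variables do not carry over. Pictures are saved under pics/ and viewed, at most 14 in all, crops included, and the job is handed in when it is done.

Besides the shell and the picture viewer there is one more tool, called after "Emit:" as name(argument=value, ...), one argument or row to a line, values as JSON. apply_moves: Moves the arm, as the interface text tells. Its arguments: {"type":"object","properties":{"motion":{"type":"array"}},"required":["motion"]}

```bash
mkdir -p pics; ls; cat > h.py <<'E'
from station import env
import numpy as np, cv2
def cam(n):
    p=env.camera_params(n); K=np.array([[p['fx'],0,p['cx']],[0,p['fy'],p['cy']],[0,0,1.]])
    return K,np.array(p['dist_coeffs'],float),np.array(p['rvec'],float).reshape(3),np.array(p['tvec'],float).reshape(3)
def plane(n,uv,z):
    K,d,r,t=cam(n); R=cv2.Rodrigues(r)[0]; c=-R.T@t
    u=cv2.undistortPoints(np.array(uv,float).reshape(-1,1,2),K,d).reshape(-1,2)
    D=np.c_[u,np.ones(len(u))]@R
    return c+D*((np.reshape(z,-1)-c[2])/D[:,2])[:,None]
def proj(n,P):
    K,d,r,t=cam(n); return cv2.projectPoints(np.array(P,float).reshape(-1,1,3),r,t,K,d)[0].reshape(-1,2)
def shot(n,f):
    im=env.grab_frame(n); cv2.imwrite('pics/'+f,im); return im
E
python3 - <<'E'
from h import *
for n in('scene','top'):
    shot(n,n+'0.png'); K,d,r,t=cam(n); R=cv2.Rodrigues(r)[0]; print(n,K[0,0],(-R.T@t).round(3),R.round(2).tolist(),d)
s=env.read_state(); print(s)
E
```

```text
pics
scene 434.959808673054 [1.527 0.243 0.779] [[-0.38, 0.93, 0.01], [0.52, 0.22, -0.83], [-0.77, -0.31, -0.56]] [-0.00655085  0.          0.          0.          0.        ]
top 395.31054958535964 [ 0.379 -0.122  1.483] [[-0.0, -1.0, 0.02], [-0.99, -0.0, -0.12], [0.12, -0.02, -0.99]] [-0.03403035  0.          0.          0.          0.        ]
{'time_s': 0.1, 'qpos': array([-1.11417891,  0.68992926, -0.19450778,  1.56625073,  0.15731207,
        0.90251673, -0.21508174]), 'joint_vel': array([ 1.08295425e-03, -2.01068102e-03, -1.30301666e-03, -2.07614598e-03,
        5.75380354e-05,  8.52958419e-05,  1.47554061e-04]), 'effort': array([-5.17861437e-03, -5.40599120e+01, -1.27190776e+00, -1.58985990e+01,
        9.37533856e-03,  4.35959329e-03, -2.54738660e-05]), 'tool_pos': array([0.25627801, 0.56943407, 0.25554287]), 'eef_rot': array([-1.09620957e-04,  2.09791479e-01,  9.77745776e-01, -8.49155225e-04]), 'wrist_force': array([ 1.47698865, -0.73605187, -0.29388327]), 'torque': array([0.02799796, 0.00224348, 0.02845358]), 'grip_force': 0.0, 'width': 0.08517432645314196}
```

View pics/top0.png

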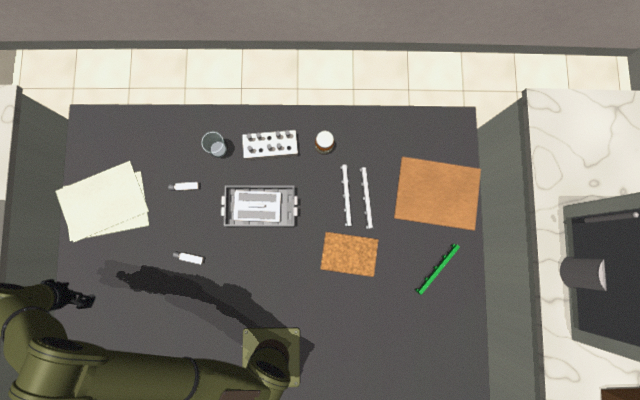

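View pics/scene0.png

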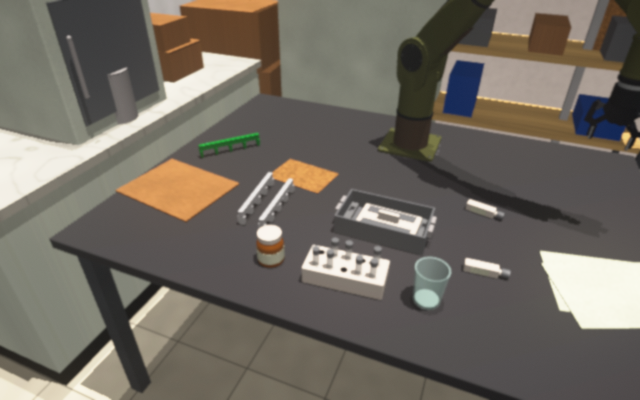

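The top view shows the case at (260,206) with the plate in it, bottles at (184,186) and (189,258), combs at (347,195) and (366,197), the cork mat at (349,254), and the green decoy at (438,268). The scene view shows the same two bottles, at (484,209) and (486,268).

```bash
python3 - <<'E'
from h import *
im=cv2.imread('pics/top0.png')
cv2.imwrite('pics/c1.png',cv2.resize(im[155:285,160:385],None,fx=3.5,fy=3.5,interpolation=cv2.INTER_CUBIC))
hsv=cv2.cvtColor(im,cv2.COLOR_BGR2HSV)
def comps(m,z,lo,name):
    n,l,st,c=cv2.connectedComponentsWithStats(m.astype(np.uint8))
    for i in range(1,n):
        x,y,w,h,a=st[i]
        if a<lo or not(150<c[i][0]<400 and 120<c[i][1]<300): continue
        r=cv2.minAreaRect(np.argwhere(l==i)[:,::-1].astype(np.float32))
        P=plane('top',cv2.boxPoints(r),z); e1=P[1]-P[0]; e2=P[2]-P[1]
        if np.linalg.norm(e1)<np.linalg.norm(e2): e1=e2
        print(name,a,c[i].round(1),'ctr',plane('top',[r[0]],z)[0].round(4),'cent',plane('top',[c[i]],z)[0].round(4),'len',np.linalg.norm(P[1]-P[0]).round(3),np.linalg.norm(P[2]-P[1]).round(3),'yaw',np.degrees(np.arctan2(e1[1],e1[0])).round(1)%180)
v=hsv[...,2].astype(int); s=hsv[...,1]
comps((v>150)&(s<40),0.026,25,'white26')
comps((v>150)&(s<40),0.048,100,'white48')
comps((v>75)&(s<60),0.06,100,'grey60')
comps((s>100)&(hsv[...,0]<25)&(v>100),0.003,300,'cork')
E
```

```text
white26 1138 [269.2 143.8] ctr [0.7812 0.0125 0.026 ] cent [0.7802 0.0126 0.026 ] len 0.205 0.093 yaw 95.4
white26 229 [324.4 138.7] ctr [ 0.7998 -0.1965  0.026 ] cent [ 0.8012 -0.1962  0.026 ] len 0.065 0.062 yaw 90.4
white26 158 [217.5 148.5] ctr [0.7611 0.2065 0.026 ] cent [0.7609 0.2065 0.026 ] len 0.049 0.05 yaw 1.5999999999999943
white26 291 [346.1 195.3] ctr [ 0.5874 -0.2756  0.026 ] cent [ 0.5847 -0.2764  0.026 ] len 0.023 0.231 yaw 3.3000000000000114
white26 294 [366.5 197.6] ctr [ 0.5766 -0.3507  0.026 ] cent [ 0.5759 -0.3526  0.026 ] len 0.023 0.231 yaw 5.0
white26 170 [185.8 185.6] ctr [0.6198 0.3212 0.026 ] cent [0.6196 0.3201 0.026 ] len 0.086 0.026 yaw 90.1
white26 2292 [260.1 207.5] ctr [0.5455 0.0489 0.026 ] cent [0.5381 0.0429 0.026 ] len 0.279 0.146 yaw 90.2
white26 188 [189.6 257.9] ctr [0.3544 0.3033 0.026 ] cent [0.3529 0.2966 0.026 ] len 0.027 0.104 yaw 77.3
white48 1138 [269.2 143.8] ctr [0.7752 0.0105 0.048 ] cent [0.7741 0.0106 0.048 ] len 0.202 0.092 yaw 95.4
white48 229 [324.4 138.7] ctr [ 0.7935 -0.1954  0.048 ] cent [ 0.7948 -0.195   0.048 ] len 0.064 0.
[... 212 characters left out ...]
0.048 ] len 0.023 0.228 yaw 3.3000000000000114
white48 294 [366.5 197.6] ctr [ 0.5736 -0.3473  0.048 ] cent [ 0.5729 -0.3491  0.048 ] len 0.023 0.228 yaw 5.0
white48 170 [185.8 185.6] ctr [0.6162 0.3145 0.048 ] cent [0.6159 0.3134 0.048 ] len 0.084 0.026 yaw 90.1
white48 2292 [260.1 207.5] ctr [0.543  0.0463 0.048 ] cent [0.5357 0.0404 0.048 ] len 0.275 0.143 yaw 90.2
white48 188 [189.6 257.9] ctr [0.3547 0.2969 0.048 ] cent [0.3533 0.2902 0.048 ] len 0.027 0.103 yaw 77.3
grey60 214286 [327.5 179.1] ctr [ 0.564  -0.1757  0.06  ] cent [ 0.6393 -0.2051  0.06  ] len 1.492 2.563 yaw 90.9
cork 2053 [349.1 254. ] ctr [ 0.3673 -0.2887  0.003 ] cent [ 0.3671 -0.2878  0.003 ] len 0.141 0.204 yaw 82.2
```

View pics/c1.png

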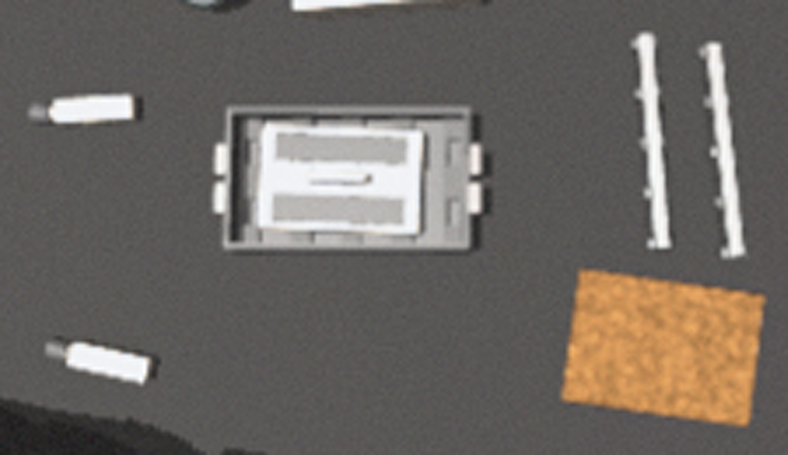

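The crop shows the case rim at about (223..473, 106..250), and the plate in it shifted left and turned slightly, with its fin at about (341,180). Both bottle caps point left (+y). Next I compute the poses.

```bash
cat >> h.py <<'E'
from scipy.spatial.transform import Rotation as Ro
def go(p,yawdeg):
    """tool pointing down, tool x at yawdeg (mod 180, nearest); prints turn (tool rotvec) then shift in turned frame"""
    s=env.read_state(); q=s['eef_rot']; Rc=Ro.from_quat([q[1],q[2],q[3],q[0]]); best=None
    for k in(0,180):
        a=np.radians(yawdeg+k); c,sn=np.cos(a),np.sin(a)
        Rt=Ro.from_matrix(np.array([[c,sn,0],[sn,-c,0],[0,0,-1.]]))
        rv=(Rc.inv()*Rt).as_rotvec()
        if best is None or np.linalg.norm(rv)<np.linalg.norm(best[0]): best=(rv,Rt)
    rv,Rt=best; d=Rt.inv().apply(np.array(p)-s['tool_pos'])
    print('turn',rv.round(4),'rows',int(np.ceil(np.linalg.norm(rv)/.185)),'| alt z-turn',(rv[2]-np.sign(rv[2])*np.pi).round(3),'| shift',d.round(4),'rows',int(np.ceil(np.linalg.norm(d)/.06)))
def st():
    s=env.read_state(); q=s['eef_rot']; M=Ro.from_quat([q[1],q[2],q[3],q[0]]).as_matrix()
    print('t',round(s['time_s'],2),'p',s['tool_pos'].round(4),'yawx',np.degrees(np.arctan2(M[1,0],M[0,0])).round(2),'z',M[:,2].round(3),'q',s['qpos'].round(2),'F',s['wrist_force'].round(1),'w',round(s['width'],4),'g',round(s['grip_force'],1))
def quad(n,pts,z):
    P=plane(n,pts,z); c=P.mean(0); L=[np.linalg.norm(P[(i+1)%4]-P[i]).round(4) for i in range(4)]
    ang=[np.degrees(np.arctan2(*(P[(i+1)%4]-P[i])[1::-1])).round(1) for i in range(4)]
    print(c.round(4),L,ang)
E
python3 - <<'E'
from h import *
c=lambda l:[((x+.5)/3.5-.5+160,(y+.5)/3.5-.5+155) for x,y in l]
quad('top',c([(223,106),(473,106),(473,250),(223,250)]),.06)
quad('top',c([(265,122),(423,130),(418,236),(257,230)]),.034)
print(plane('top',c([(310,179),(372,181)]),.06).round(4))
# bottle capsules: cap tip and body end
print(plane('top',c([(31,112),(134,106)]),.02).round(4)); print(plane('top',c([(46,346),(151,370)]),.02).round(4))
st(); go([.54,.05,.2],-2)
# scene check: white latches & case corners projections
print(proj('scene',[[.48,-.08,.06],[.62,-.08,.06],[.62,.17,.06],[.48,.17,.06]]).round(0).tolist())
E
```

```text
[0.5421 0.0427 0.06  ] [np.float64(0.2594), np.float64(0.1499), np.float64(0.2562), np.float64(0.1496)] [np.float64(-89.8), np.float64(-179.7), np.float64(90.1), np.float64(1.5)]
[0.5433 0.0534 0.034 ] [np.float64(0.1669), np.float64(0.1123), np.float64(0.1684), np.float64(0.1144)] [np.float64(-92.8), np.float64(177.9), np.float64(87.9), np.float64(-2.9)]
[[0.5405 0.082  0.06  ]
 [0.5386 0.018  0.06  ]]
[[0.6163 0.3863 0.02  ]
 [0.6231 0.2768 0.02  ]]
[[0.3687 0.3604 0.02  ]
 [0.3441 0.2499 0.02  ]]
t 0.1 p [0.2563 0.5694 0.2555] yawx 155.78 z [-0.001 -0.002 -1.   ] q [-1.11  0.69 -0.19  1.57  0.16  0.9  -0.22] F [ 1.5 -0.7 -0.3] w 0.0852 g 0.0
turn [-1.700e-03 -2.000e-04 -3.878e-01] rows 3 | alt z-turn 2.754 | shift [-0.3017 -0.5092  0.0555] rows 10
[[351.0, 190.0], [335.0, 215.0], [425.0, 238.0], [435.0, 209.0]]
```

Emit:
apply_moves(
  motion=[
    [0,0,0,0,0,0.17,100],
    [0,0,0,0,0,0.17,100],
    [0,0,0,0,0,0.17,100],
    [0,0,0,0,0,0.17,100],
    [0,0,0,0,0,0.17,100],
    [0,0,0,0,0,0.17,100],
    [0,0,0,0,0,0.17,70],
  ],
)

```text
time_s: 0.98
tool_pos: [0.2562, 0.5697, 0.2558]
eef_rot: [0.0, 0.724, 0.69, -0.0]
wrist_force: [-0.0, 0.8, 0.0]
width: 0.0697
grip_force: 0.0
```

```bash
python3 -c "
from h import *
st();go([.5395,.05,.16],87.6)"
```

```text
t 0.97 p [0.2562 0.5697 0.2558] yawx 87.28 z [-0.    -0.001 -1.   ] q [-1.31  0.69  0.15  1.58 -0.13  0.88 -1.15] F [-0.   0.8  0. ] w 0.0697 g 0.0
turn [-0.0004  0.0009 -0.0055] rows 1 | alt z-turn 3.136 | shift [-0.5074  0.3048  0.0958] rows 10
```

Emit:
apply_moves(
  motion=[
    [-0.0507,0.0305,0.0096,0,0,-0.0055,60],
    [-0.0507,0.0305,0.0096,0,0,0,60],
    [-0.0507,0.0305,0.0096,0,0,0,60],
    [-0.0507,0.0305,0.0096,0,0,0,60],
    [-0.0507,0.0305,0.0096,0,0,0,60],
    [-0.0507,0.0305,0.0096,0,0,0,60],
    [-0.0507,0.0305,0.0096,0,0,0,60],
    [-0.0507,0.0305,0.0096,0,0,0,60],
    [-0.0507,0.0305,0.0096,0,0,0,60],
    [-0.0507,0.0305,0.0096,0,0,0,60],
    [0,0,0,0,0,0,60],
    [0,0,0,0,0,0,60],
  ],
)

```text
time_s: 2.48
tool_pos: [0.542, 0.0523, 0.1599]
eef_rot: [-0.001, 0.72, 0.694, -0.0]
wrist_force: [-0.3, 0.8, -0.1]
width: 0.0511
grip_force: 0.0
```

```bash
python3 -c "
from h import *
st();go([.5395,.05,.064],87.6)
im=shot('top','t1.png');shot('scene','s1.png')
cv2.imwrite('pics/t1c.png',cv2.resize(im[100:400,0:400],None,fx=2,fy=2,interpolation=cv2.INTER_CUBIC))"
```

```text
t 2.48 p [0.542  0.0523 0.1599] yawx 87.89 z [-0.001  0.001 -1.   ] q [-0.18  0.72 -0.01  1.9   0.01  0.52 -0.23] F [-0.3  0.8 -0.1] w 0.0511 g 0.0
turn [-0.0011 -0.0006  0.005 ] rows 1 | alt z-turn -3.137 | shift [-0.0024 -0.0024  0.0959] rows 2
```

View pics/t1c.png

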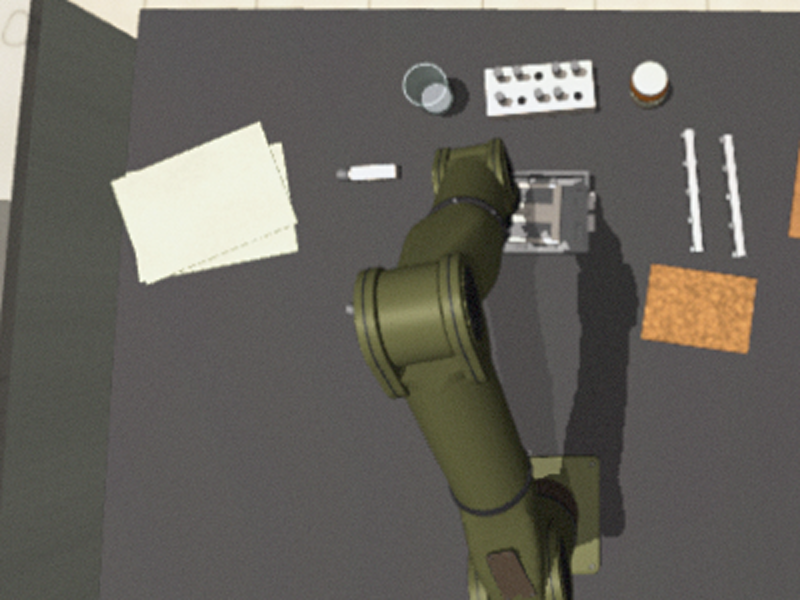

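Seen with the arm over the case, the area the arm hid at the start is empty, so there are just two bottles: (369,172) and one partly behind the elbow with its cap at (350,309). I go down on the fin.

Emit:
apply_moves(
  motion=[
    [-0.0024,-0.0024,0.03,0,0,0.005,60],
    [0,0,0.03,0,0,0,60],
    [0,0,0.02,0,0,0,60],
    [0,0,0.016,0,0,0,60],
    [0,0,0,0,0,0,60],
    [0,0,0,0,0,0,0],
    [0,0,0,0,0,0,0],
    [0,0,0,0,0,0,0],
    [0,0,0,0,0,0,0],
    [0,0,0,0,0,0,0],
  ],
)

```text
time_s: 3.82
tool_pos: [0.5421, 0.0499, 0.0656]
eef_rot: [0.001, 0.722, 0.692, 0.002]
wrist_force: [1.7, 0.6, 7.2]
width: 0.0107
grip_force: 60.6
```

```bash
python3 -c "
from h import *
st();go([.5395,.05,.2],87.6)"
```

```text
t 3.83 p [0.5421 0.0499 0.0656] yawx 87.61 z [ 0.005  0.001 -1.   ] q [-0.17  0.89 -0.01  1.95  0.01  0.3  -0.23] F [1.7 0.6 7.2] w 0.0107 g 60.6
turn [ 0.0047 -0.001   0.0002] rows 1 | alt z-turn -3.141 | shift [-0.     -0.0026 -0.1344] rows 3
```

Emit:
apply_moves(
  motion=[
    [0,0,-0.02,0,0,0,0],
    [0,0,-0.04,0,0,0,0],
    [0,0,-0.05,0,0,0,0],
    [0,0,-0.03,0,0,0,0],
    [0,0,0,0,0,0,0],
    [0,0,0,0,0,0,0],
  ],
)

```text
time_s: 4.58
tool_pos: [0.5384, 0.0496, 0.2029]
eef_rot: [-0.001, 0.722, 0.692, -0.001]
wrist_force: [0.1, -0.4, -4.2]
width: 0.0105
grip_force: 59.3
```

```bash
python3 -c "
from h import *
st();go([.368,-.288,.2],82.2)"
```

```text
t 4.58 p [0.5384 0.0496 0.2029] yawx 87.63 z [-0.004 -0.    -1.   ] q [-0.17  0.65 -0.01  1.88  0.01  0.61 -0.22] F [ 0.1 -0.4 -4.2] w 0.0105 g 59.3
turn [-0.0035  0.0007  0.0948] rows 1 | alt z-turn -3.047 | shift [-0.3576 -0.123   0.0029] rows 7
```

Emit:
apply_moves(
  motion=[
    [0,0,0,-0.0035,0,0.0948,0],
    [-0.0511,-0.0176,0,0,0,0,0],
    [-0.0511,-0.0176,0,0,0,0,0],
    [-0.0511,-0.0176,0,0,0,0,0],
    [-0.0511,-0.0176,0,0,0,0,0],
    [-0.0511,-0.0176,0,0,0,0,0],
    [-0.0511,-0.0176,0,0,0,0,0],
    [-0.0511,-0.0176,0,0,0,0,0],
    [0,0,0,0,0,0,0],
    [0,0,0,0,0,0,0],
  ],
)

```text
time_s: 5.82
tool_pos: [0.3686, -0.2871, 0.2025]
eef_rot: [-0.0, 0.754, 0.657, 0.001]
wrist_force: [0.8, 0.2, -4.8]
width: 0.0107
grip_force: 59.3
```

```bash
python3 -c "
from h import *
st();go([.37,-.287,.0515],82.2)"
```

```text
t 5.83 p [ 0.3686 -0.2871  0.2025] yawx 82.17 z [ 0.001  0.002 -1.   ] q [ 0.62  0.58 -0.08  2.09  0.09  0.48  0.33] F [ 0.8  0.2 -4.8] w 0.0107 g 59.3
turn [ 0.001  -0.0022 -0.0006] rows 1 | alt z-turn 3.141 | shift [0.0003 0.0014 0.151 ] rows 3
```

Emit:
apply_moves(
  motion=[
    [0,0.001,0.05,0,0,0,0],
    [0,0,0.05,0,0,0,0],
    [0,0,0.03,0,0,0,0],
    [0,0,0.012,0,0,0,0],
    [0,0,0.006,0,0,0,0],
    [0,0,0.002,0,0,0,0],
    [0,0,0,0,0,0,0],
    [0,0,0,0,0,0,0],
  ],
)

```text
time_s: 6.82
tool_pos: [0.3712, -0.2884, 0.0545]
eef_rot: [0.002, 0.754, 0.657, 0.001]
wrist_force: [0.7, 0.1, -4.5]
width: 0.0108
grip_force: 59.2
```

```bash
python3 -c "
from h import *
st()"
```

```text
t 6.83 p [ 0.3712 -0.2884  0.0545] yawx 82.18 z [ 0.005 -0.001 -1.   ] q [ 0.57  0.88 -0.02  2.17  0.14  0.09  0.29] F [ 0.7  0.1 -4.5] w 0.0108 g 59.2
```

Emit:
apply_moves(
  motion=[
    [0,0,0.0015,0,0,0,0],
    [0,0,0.0015,0,0,0,0],
    [0,0,0.001,0,0,0,0],
    [0,0,0,0,0,0,0],
    [0,0,0,0,0,0,0],
  ],
)

```text
time_s: 7.45
tool_pos: [0.3709, -0.2882, 0.0506]
eef_rot: [0.002, 0.754, 0.657, 0.001]
wrist_force: [-0.3, 0.1, 6.2]
width: 0.0106
grip_force: 61.0
```

```bash
python3 -c "
from h import *
st()"
```

```text
t 7.45 p [ 0.3709 -0.2882  0.0506] yawx 82.2 z [ 0.004 -0.001 -1.   ] q [ 0.57  0.89 -0.02  2.17  0.14  0.08  0.29] F [-0.3  0.1  6.2] w 0.0106 g 61.0
```

Emit:
apply_moves(
  motion=[
    [0,0,0,0,0,0,50],
    [0,0,0,0,0,0,50],
    [0,0,0,0,0,0,50],
    [0,0,-0.015,0,0,0,50],
    [0,0,-0.03,0,0,0,50],
    [0,0,-0.05,0,0,0,50],
    [0,0,-0.05,0,0,0,50],
    [0,0,-0.03,0,0,0,50],
    [0,0,0,0,0,0,50],
  ],
)

```text
time_s: 8.57
tool_pos: [0.3711, -0.2888, 0.2276]
eef_rot: [0.004, 0.754, 0.657, 0.002]
wrist_force: [0.9, 0.5, -0.1]
width: 0.043
grip_force: 0.0
```

```bash
python3 -c "
from h import *
st()
ims=[shot('top','t2.png')]+[env.grab_frame('top') for _ in range(7)]
im=np.mean(ims,0).astype(np.uint8); cv2.imwrite('pics/t2m.png',im)
cv2.imwrite('pics/t2c.png',cv2.resize(im[170:240,210:310],None,fx=8,fy=8,interpolation=cv2.INTER_CUBIC))
shot('scene','s2.png')"
```

```text
t 8.57 p [ 0.3711 -0.2888  0.2276] yawx 82.17 z [ 0.008 -0.004 -1.   ] q [ 0.63  0.54 -0.1   2.06  0.1   0.54  0.32] F [ 0.9  0.5 -0.1] w 0.043 g 0.0
```

View pics/t2c.png

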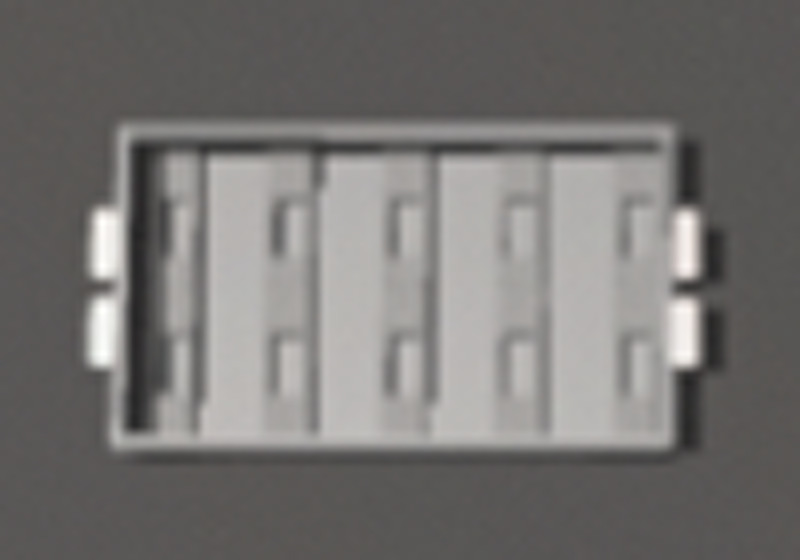

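The averaged crop shows the empty case cleanly: the slot rows are at about y=229 and y=364 and the five slot columns at x≈180, 290, 404, 520 and 638.

```bash
python3 - <<'E'
from h import *
c=lambda l:[((x+.5)/8-.5+210,(y+.5)/8-.5+170) for x,y in l]
xs=[180,290,404,520,638]
for y in(229,364):
    P=plane('top',c([(x,y) for x in xs]),.018); print(P[:,:2].round(4).tolist())
    f=np.polyfit([108,54,0,-54,-108],P[:,0],1); g=np.polyfit([108,54,0,-54,-108],P[:,1],1); print('centre',f[1].round(4),g[1].round(4),'slopes/m',(f[0]*1e3).round(3),(g[0]*1e3).round(3))
quad('top',c([(119,123),(678,123),(680,449),(112,449)]),.06)
# fix edges of bay 2 floors at z=.006? land edges at z .018: right edge of dark lines
print('scene rim proj',proj('scene',[[.47,-.083,.06],[.616,-.083,.06],[.616,.169,.06],[.47,.169,.06]]).round(1).tolist())
im=cv2.imread('pics/s2.png'); cv2.imwrite('pics/s2c.png',cv2.resize(im[180:260,320:450],None,fx=6,fy=6,interpolation=cv2.INTER_CUBIC))
E
```

```text
[[0.5737, 0.1486], [0.5738, 0.0975], [0.5739, 0.0444], [0.574, -0.0096], [0.5742, -0.0646]]
centre 0.5739 0.0433 slopes/m -0.002 0.988
[[0.5106, 0.1471], [0.5107, 0.0962], [0.5108, 0.0435], [0.5108, -0.0103], [0.5109, -0.065]]
centre 0.5108 0.0423 slopes/m -0.002 0.983
[0.5428 0.0422 0.06  ] [np.float64(0.2537), np.float64(0.1485), np.float64(0.2547), np.float64(0.1481)] [np.float64(-89.8), np.float64(-179.4), np.float64(90.1), np.float64(0.3)]
scene rim proj [[351.3, 187.8], [334.2, 214.4], [425.1, 236.9], [435.0, 206.7]]
```

View pics/s2c.png

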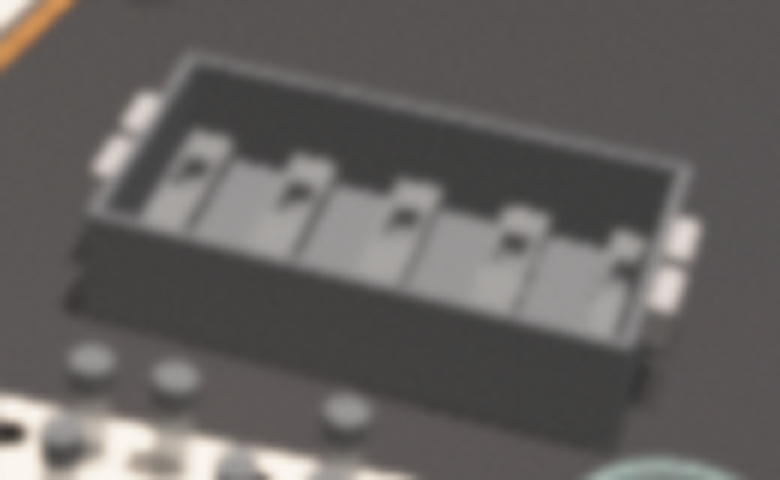

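The scene crop shows the case rim corners at (192,53), (92,210), (632,348) and (690,165). They agree with the top-view pose to about 1 px. Now I measure the bottles.

```bash
cat >> h.py <<'E'
def bottle(im,box,z=.024):
    """box x0,y0,x1,y1 ; body by brightness, axis by contour rect + 2nd moments"""
    x0,y0,x1,y1=box; hsv=cv2.cvtColor(im,cv2.COLOR_BGR2HSV)[y0:y1,x0:x1]; v=hsv[...,2].astype(float)
    w=np.clip((v-140)/80,0,1); n,l,stt,_=cv2.connectedComponentsWithStats((w>0.1).astype(np.uint8)); k=1+np.argmax(stt[1:,4]); w=w*(l==k)
    yy,xx=np.mgrid[y0:y1,x0:x1]; P=plane('top',np.c_[xx.ravel(),yy.ravel()],z)[:,:2]; w=w.ravel(); m=(P*w[:,None]).sum(0)/w.sum()
    C=((P-m)*w[:,None]).T@(P-m)/w.sum(); e,V=np.linalg.eigh(C); a=V[:,1]; print('body',m.round(4),'yaw',(np.degrees(np.arctan2(a[1],a[0]))%180).round(1),'size',np.sqrt(12*e).round(3))
    return m
E
python3 - <<'E'
from h import *
im=cv2.imread('pics/t2m.png')
bottle(im,(165,175,208,197)); bottle(im,(165,246,212,270))
hsv=cv2.cvtColor(im,cv2.COLOR_BGR2HSV)
print(hsv[180:192:1,166:204:2,2])
E
```

```text
body [0.6195 0.3207] yaw 94.0 size [0.025 0.085]
body [0.3529 0.2957] yaw 77.5 size [0.025 0.087]
[[ 90  90  88  90  89  88  88  88  89  88  87  87  87  88  87  90  89  91
   88]
 [ 90  90  90  88  88  87  89  88  92  91  97  97  92 102 103 116  90  89
   90]
 [ 89  89  89  90  87  99 110 119 144 154 183 184 184 189 191 198  89  77
   89]
 [ 89  89  90  88  91 177 194 200 223 228 243 245 247 246 246 248  91  56
   89]
 [ 92  93 107  95 105 241 245 244 244 244 245 245 245 246 245 249  97  53
   89]
 [ 88 105 134 116 159 242 245 245 245 245 245 245 245 245 245 248  96  55
   91]
 [ 90 126 151 141 227 244 245 245 245 245 245 245 246 246 246 249  99  55
   90]
 [ 89 134 164 150 224 245 246 246 246 246 246 246 247 247 247 250 102  54
   92]
 [ 91 111 135 131 182 246 248 247 243 242 240 233 231 230 227 224  96  55
   91]
 [ 90  95 100  99  99 219 226 222 209 216 204 162 142 134 112 105  83  71
   91]
 [ 92  89  81  74  66 110 106 103  99 120 102  85  79  85  80  86  85  89
   91]
 [ 91  91  90  89  88  87  84  83  86  88  85  87  86  89  88  89  89  90
   89]]
```

```bash
python3 -c "
from h import *
go([.621,.322,.15],94)"
```

```text
turn [ 0.0022 -0.0007 -0.2059] rows 2 | alt z-turn 2.936 | shift [0.5908 0.293  0.0741] rows 12
```

Emit:
apply_moves(
  motion=[
    [0,0,0,0.002,0,-0.103,80],
    [0,0,0,0,0,-0.103,80],
    [0.059,0.0293,0,0,0,0,80],
    [0.059,0.0293,0,0,0,0,80],
    [0.059,0.0293,0,0,0,0,80],
    [0.059,0.0293,0,0,0,0,80],
    [0.059,0.0293,0,0,0,0,80],
    [0.059,0.0293,0,0,0,0,80],
    [0.059,0.0293,0,0,0,0,80],
    [0.059,0.0293,0,0,0,0,80],
    [0.059,0.0293,0.01,0,0,0,80],
    [0.059,0.0293,0.02,0,0,0,80],
  ],
)

```text
time_s: 10.52
tool_pos: [0.6082, 0.2889, 0.1974]
eef_rot: [0.001, 0.682, 0.731, 0.001]
wrist_force: [1.0, -0.1, 0.5]
width: 0.0682
grip_force: 0.0
```

Emit:
apply_moves(
  motion=[
    [0,0,0.02,0,0,0,70],
    [0,0,0.02,0,0,0,70],
    [0,0,0,0,0,0,70],
    [0,0,0,0,0,0,70],
  ],
)

```text
time_s: 11.02
tool_pos: [0.6077, 0.2866, 0.158]
eef_rot: [0.001, 0.682, 0.731, 0.001]
wrist_force: [0.8, -0.5, 0.6]
width: 0.0599
grip_force: 0.0
```

```bash
python3 -c "
from h import *
st();go([.621,.322,.0395],94)"
```

```text
t 11.03 p [0.6077 0.2866 0.158 ] yawx 93.98 z [ 0.002  0.    -1.   ] q [-0.49  0.86 -0.04  1.5   0.04  0.78 -0.47] F [ 0.8 -0.5  0.6] w 0.0599 g 0.0
turn [ 0.0021 -0.     -0.0003] rows 1 | alt z-turn 3.141 | shift [0.0344 0.0157 0.1185] rows 3
```

Emit:
apply_moves(
  motion=[
    [0.0344,0.0157,0,0.002,0,0,70],
    [0,0,0.04,0,0,0,70],
    [0,0,0.04,0,0,0,70],
    [0,0,0.025,0,0,0,70],
    [0,0,0.0135,0,0,0,70],
    [0,0,0,0,0,0,70],
    [0,0,0,0,0,0,0],
    [0,0,0,0,0,0,0],
    [0,0,0,0,0,0,0],
    [0,0,0,0,0,0,0],
    [0,0,0,0,0,0,0],
  ],
)

```text
time_s: 12.4
tool_pos: [0.6216, 0.3225, 0.0409]
eef_rot: [0.0, 0.682, 0.731, 0.001]
wrist_force: [-0.6, -0.8, 5.9]
width: 0.0243
grip_force: 61.3
```

```bash
python3 -c "
from h import *
st();go([.621,.322,.15],94)"
```

```text
t 12.4 p [0.6216 0.3225 0.0409] yawx 93.99 z [ 0.002  0.001 -1.   ] q [-0.53  1.06 -0.03  1.44  0.04  0.65 -0.51] F [-0.6 -0.8  5.9] w 0.0243 g 61.3
turn [ 0.0021 -0.001  -0.0002] rows 1 | alt z-turn 3.141 | shift [-0.0005 -0.0007 -0.1091] rows 2
```

Emit:
apply_moves(
  motion=[
    [0,0,-0.01,0,0,0,0],
    [0,0,-0.04,0,0,0,0],
    [0,0,-0.05,0,0,0,0],
    [0,0,-0.03,0,0,0,0],
    [0,0,0,0,0,-0.17,0],
    [0,0,0,0,0,-0.17,0],
    [0,0,0,0,0,-0.17,0],
    [0,0,0,0,0,-0.17,0],
    [0,0,0,0,0,-0.17,0],
    [0,0,0,0,0,-0.17,0],
    [0,0,0,0,0,-0.17,0],
    [0,0,0,0,0,-0.17,0],
  ],
)

```text
time_s: 13.9
tool_pos: [0.6206, 0.3216, 0.1695]
eef_rot: [-0.0, 0.068, 0.998, -0.0]
wrist_force: [-0.2, 0.1, -0.5]
width: 0.024
grip_force: 60.5
```

```bash
python3 -c "
from h import *
st();go([.5575,.0697,.16],180)
im=shot('top','t3.png');bottle(im,(165,246,212,270))"
```

```text
t 13.9 p [0.6206 0.3216 0.1695] yawx 172.23 z [-0.    -0.001 -1.   ] q [-0.35  0.91 -0.4   1.38  0.4   0.93  0.58] F [-0.2  0.1 -0.5] w 0.024 g 60.5
turn [-8.000e-04 -1.000e-04 -1.357e-01] rows 1 | alt z-turn 3.006 | shift [ 0.0631 -0.2519  0.0095] rows 5Traceback (most recent call last):
  File "<string>", line 4, in <module>
    im=shot('top','t3.png');bottle(im,(165,246,212,270))
                            ~~~~~~^^^^^^^^^^^^^^^^^^^^^^
  File "h.py", line 36, in bottle
    w=np.clip((v-140)/80,0,1); n,l,stt,_=cv2.connectedComponentsWithStats((w>0.1).astype(np.uint8)); k=1+np.argmax(stt[1:,4]); w=w*(l==k)
                                                                                                         ~~~~~~~~~^^^^^^^^^^^
    return _wrapfunc(a, 'argmax', axis=axis, out=out, **kwds)
    return bound(*args, **kwds)
ValueError: attempt to get argmax of an empty sequence
```

Emit:
apply_moves(
  motion=[
    [0,0,0,0,0,-0.1357,0],
    [0.0126,-0.0504,0,0,0,0,0],
    [0.0126,-0.0504,0,0,0,0,0],
    [0.0126,-0.0504,0,0,0,0,0],
    [0.0126,-0.0504,0,0,0,0,0],
    [0.0126,-0.0504,0,0,0,0,0],
    [0,0,0.0095,0,0,0,0],
    [0,0,0,0,0,0,0],
    [0,0,0,0,0,0,0],
  ],
)

```text
time_s: 15.08
tool_pos: [0.5567, 0.0724, 0.16]
eef_rot: [0.0, 0.002, 1.0, 0.001]
wrist_force: [-0.6, 0.2, -0.8]
width: 0.0237
grip_force: 60.5
```

```bash
python3 -c "
from h import *
st();go([.5575,.0697,.048],180)
im=shot('top','t3.png');im2=shot('scene','s3.png')
cv2.imwrite('pics/t3c.png',np.hstack([cv2.resize(im[150:280,200:310],(400,473)),cv2.resize(im2[170:260,320:440],(400,473))]))"
```

```text
t 15.07 p [0.5567 0.0724 0.16  ] yawx 179.78 z [ 0.001  0.001 -1.   ] q [ 0.05  0.77 -0.44  1.84  0.51  0.65  0.87] F [-0.6  0.2 -0.8] w 0.0237 g 60.5
turn [ 0.0013  0.0005 -0.0038] rows 1 | alt z-turn 3.138 | shift [-0.0008 -0.0027  0.112 ] rows 2
```

View pics/t3c.png

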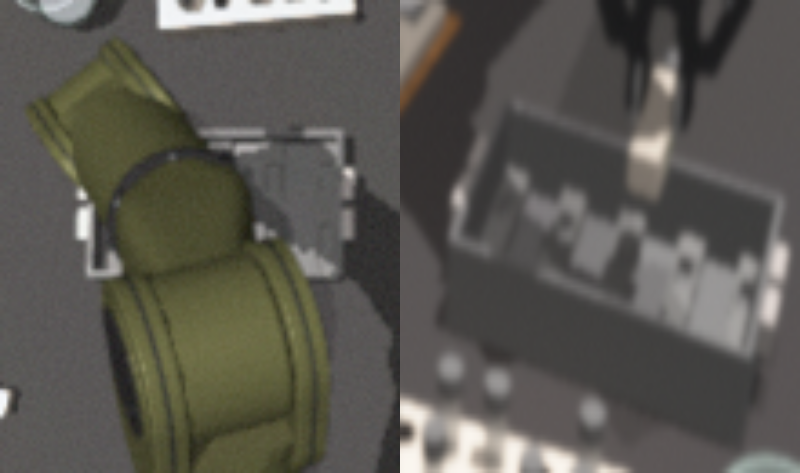

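The scene crop on the right shows the bottle held level at about (652,130), above the case.

Emit:
apply_moves(
  motion=[
    [-0.0008,-0.0027,0.02,0.0013,0,-0.0038,0],
    [0,0,0.03,0,0,0,0],
    [0,0,0.03,0,0,0,0],
    [0,0,0.01,0,0,0,0],
    [0,0,0.01,0,0,0,0],
    [0,0,0.006,0,0,0,0],
    [0,0,0.004,0,0,0,0],
    [0,0,0.003,0,0,0,0],
    [0,0,0,0,0,0,0],
    [0,0,0,0,0,0,0],
  ],
)

```text
time_s: 16.42
tool_pos: [0.5575, 0.0682, 0.0469]
eef_rot: [0.0, 0.001, 1.0, -0.0]
wrist_force: [1.1, 2.9, 0.4]
width: 0.024
grip_force: 60.4
```

```bash
python3 -c "
from h import *
st();go([.5575,.0697,.048],180)"
```

```text
t 16.43 p [0.5575 0.0682 0.0469] yawx 179.94 z [ 0.001 -0.    -1.   ] q [-0.03  0.94 -0.3   1.88  0.64  0.41  0.76] F [1.1 2.9 0.4] w 0.024 g 60.4
turn [-0.0002  0.0007 -0.001 ] rows 1 | alt z-turn 3.141 | shift [ 0.      0.0015 -0.0011] rows 1
```

Emit:
apply_moves(
  motion=[
    [0,0,0,0,0,0,42],
    [0,0,0,0,0,0,42],
    [0,0,0,0,0,0,42],
    [0,0,0,0,0,0,42],
    [0,0,-0.01,0,0,0,42],
    [0,0,-0.03,0,0,0,42],
    [0,0,-0.05,0,0,0,42],
    [0,0,-0.05,0,0,0,60],
    [0,0,-0.03,0,0,0,60],
    [0,0,0,0,0,0,60],
  ],
)

```text
time_s: 17.68
tool_pos: [0.5585, 0.0681, 0.2197]
eef_rot: [0.003, 0.001, 1.0, -0.0]
wrist_force: [0.2, 0.6, -1.3]
width: 0.0508
grip_force: 0.0
```

```bash
python3 -c "
from h import *
st();go([.4,.0,.23],77.5)
im=shot('top','t4.png')
im=shot('scene','s4.png')"
```

```text
t 17.68 p [0.5585 0.0681 0.2197] yawx 179.89 z [ 0.005 -0.    -1.   ] q [ 0.09  0.69 -0.5   1.79  0.46  0.77  0.92] F [ 0.2  0.6 -1.3] w 0.0508 g 0.0
turn [-0.0039  0.0041 -1.3546] rows 8 | alt z-turn 1.787 | shift [ 0.1008  0.14   -0.0103] rows 3
```

```bash
sed -i 's/for k in(0,180):/for k in [(-180,0,180)[int(((yawdeg<10)-(yawdeg>=190))+1)]]:/' h.py; python3 -c "
from h import *
go([.5,-.12,.23],77.5)"
```

```text
turn [-2.1000e-03  1.3000e-03  1.7872e+00] rows 10 | alt z-turn -1.354 | shift [-0.1952 -0.0148 -0.0133] rows 4
```

Emit:
apply_moves(
  motion=[
    [0,0,0,-0.004,0.004,0.18,70],
    [0,0,0,0,0,0.18,70],
    [0,0,0,0,0,0.18,70],
    [0,0,0,0,0,0.18,70],
    [0,0,0,0,0,0.18,70],
    [0,0,0,0,0,0.18,70],
    [0,0,0,0,0,0.18,70],
    [0,0,0,0,0,0.18,70],
    [0,0,0,0,0,0.18,70],
    [0,0,0,0,0,0.167,70],
    [-0.05,0,0,0,0,0,70],
    [-0.05,0,0,0,0,0,70],
  ],
)

```text
time_s: 19.27
tool_pos: [0.5343, -0.0304, 0.215]
eef_rot: [-0.003, 0.779, 0.627, -0.002]
wrist_force: [0.6, -0.3, -0.1]
width: 0.06
grip_force: 0.0
```

```bash
python3 -c "
from h import *
st()
im=np.mean([env.grab_frame('top') for _ in range(4)],0).astype(np.uint8);cv2.imwrite('pics/t5.png',im)
cv2.imwrite('pics/t5c.png',cv2.resize(im[150:290,150:330],None,fx=4,fy=4,interpolation=cv2.INTER_CUBIC))
try:
  m=bottle(im,(165,240,215,275)); a=np.radians(77.5); go([*(m+[.002,0]),.041],77.5)
except Exception as e: print(e)"
```

```text
t 19.27 p [ 0.5343 -0.0304  0.215 ] yawx 77.66 z [-0.007  0.002 -1.   ] q [-0.03  0.63 -0.    1.88 -0.    0.64 -0.24] F [ 0.6 -0.3 -0.1] w 0.06 g 0.0
body [0.3529 0.2957] yaw 77.5 size [0.025 0.087]
turn [-0.0072 -0.0008 -0.0023] rows 1 | alt z-turn 3.139 | shift [ 0.2802 -0.246   0.1743] rows 7
```

View pics/t5c.png

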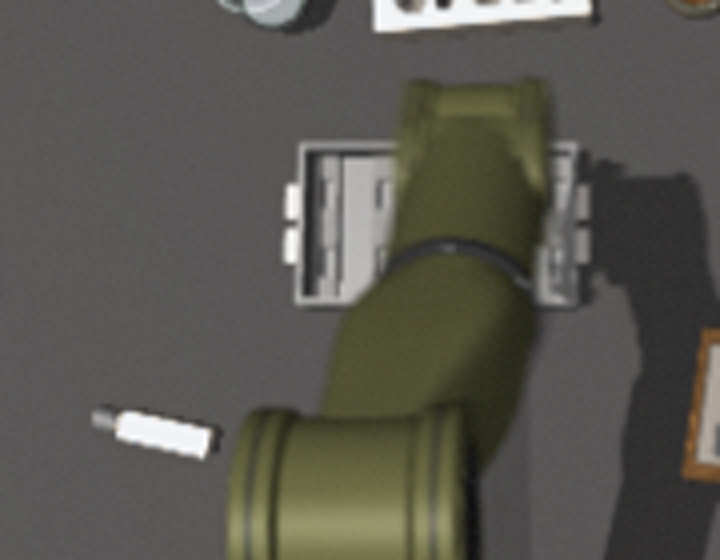

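Bottle B lies unmoved at crop (165,435). I go to it.

Emit:
apply_moves(
  motion=[
    [0.035,-0.0308,0,-0.007,0,-0.002,70],
    [0.035,-0.0308,0,0,0,0,70],
    [0.035,-0.0308,0,0,0,0,70],
    [0.035,-0.0308,0,0,0,0,70],
    [0.035,-0.0308,0,0,0,0,70],
    [0.035,-0.0308,0.02,0,0,0,70],
    [0.035,-0.0308,0.02,0,0,0,70],
    [0.035,-0.0308,0.03,0,0,0,70],
    [0,0,0.03,0,0,0,70],
    [0,0,0,0,0,0,70],
    [0,0,0,0,0,0,70],
  ],
)

```text
time_s: 20.85
tool_pos: [0.3551, 0.2966, 0.117]
eef_rot: [0.0, 0.779, 0.627, 0.001]
wrist_force: [-0.4, 0.5, 0.9]
width: 0.0595
grip_force: 0.0
```

```bash
python3 -c "
from h import *
st(); go([.355,.296,.041],77.5)"
```

```text
t 20.85 p [0.3551 0.2966 0.117 ] yawx 77.63 z [ 0.003  0.001 -1.   ] q [-0.82  0.75  0.05  2.17 -0.13  0.22 -0.88] F [-0.4  0.5  0.9] w 0.0595 g 0.0
turn [ 0.0025 -0.0017  0.0023] rows 1 | alt z-turn -3.139 | shift [-0.0006 -0.      0.076 ] rows 2
```

Emit:
apply_moves(
  motion=[
    [0,0,0.03,0.0025,0,0.002,70],
    [0,0,0.025,0,0,0,70],
    [0,0,0.015,0,0,0,70],
    [0,0,0.006,0,0,0,70],
    [0,0,0,0,0,0,70],
    [0,0,0,0,0,0,70],
  ],
)

```text
time_s: 21.6
tool_pos: [0.3555, 0.2969, 0.0413]
eef_rot: [-0.001, 0.78, 0.626, 0.001]
wrist_force: [-0.9, -0.1, 0.5]
width: 0.0597
grip_force: 0.0
```

```bash
python3 -c "
from h import *
st(); go([.355,.296,.041],77.5)"
```

```text
t 21.6 p [0.3555 0.2969 0.0413] yawx 77.51 z [ 0.001  0.003 -1.   ] q [-0.8   0.91  0.01  2.19 -0.14  0.05 -0.87] F [-0.9 -0.1  0.5] w 0.0597 g 0.0
turn [ 0.0006 -0.0028  0.0002] rows 1 | alt z-turn -3.141 | shift [-0.001  -0.0003  0.0003] rows 1
```

Just in range. I grip and lift.

Emit:
apply_moves(
  motion=[
    [0,0,0,0,0,0,0],
    [0,0,0,0,0,0,0],
    [0,0,0,0,0,0,0],
    [0,0,0,0,0,0,0],
    [0,0,0,0,0,0,0],
    [0,0,-0.002,0,0,0,0],
    [0,0,0,0,0,0,0],
  ],
)

```text
time_s: 22.48
tool_pos: [0.3552, 0.2967, 0.0427]
eef_rot: [-0.001, 0.78, 0.626, 0.001]
wrist_force: [0.3, -0.0, -0.5]
width: 0.0239
grip_force: 59.0
```

```bash
python3 -c "
from h import *
st()"
```

```text
t 22.48 p [0.3552 0.2967 0.0427] yawx 77.52 z [ 0.     0.002 -1.   ] q [-0.8   0.9   0.01  2.19 -0.14  0.05 -0.87] F [ 0.3 -0.  -0.5] w 0.0239 g 59.0
```

Emit:
apply_moves(
  motion=[
    [0,0,-0.01,0,0,0,0],
    [0,0,-0.04,0,0,0,0],
    [0,0,-0.05,0,0,0,0],
    [0,0,-0.04,0,0,0,0],
    [0.05,0.02,0,0,0,-0.15,0],
    [0,0,0,0,0,-0.17,0],
    [0,0,0,0,0,-0.17,0],
    [0,0,0,0,0,-0.17,0],
    [0,0,0,0,0,-0.17,0],
    [0,0,0,0,0,-0.17,0],
    [0,0,0,0,0,-0.17,0],
    [0,0,0,0,0,-0.17,0],
  ],
)

```text
time_s: 23.98
tool_pos: [0.3854, 0.3403, 0.1831]
eef_rot: [0.0, 0.22, 0.976, 0.001]
wrist_force: [0.2, 0.9, -0.3]
width: 0.0241
grip_force: 59.2
```

```bash
python3 -c "
from h import *
st();go([.5575,.0157,.16],180)"
```

```text
t 23.98 p [0.3854 0.3403 0.1831] yawx 154.61 z [ 0.001  0.001 -1.   ] q [-0.64  0.67 -0.28  1.97  0.33  0.55 -0.02] F [ 0.2  0.9 -0.3] w 0.0241 g 59.2
turn [ 1.100e-03  4.000e-04 -4.432e-01] rows 3 | alt z-turn 2.698 | shift [-0.1721 -0.3246  0.0231] rows 7
```

Emit:
apply_moves(
  motion=[
    [0,0,0,0.001,0,-0.148,0],
    [0,0,0,0,0,-0.148,0],
    [0,0,0,0,0,-0.147,0],
    [-0.0246,-0.0464,0,0,0,0,0],
    [-0.0246,-0.0464,0,0,0,0,0],
    [-0.0246,-0.0464,0,0,0,0,0],
    [-0.0246,-0.0464,0,0,0,0,0],
    [-0.0246,-0.0464,0,0,0,0,0],
    [-0.0246,-0.0464,0,0,0,0,0],
    [-0.0245,-0.0464,0,0,0,0,0],
    [0,0,0.02,0,0,0,0],
    [0,0,0,0,0,0,0],
  ],
)

```text
time_s: 25.48
tool_pos: [0.5545, 0.0141, 0.1616]
eef_rot: [-0.002, 0.003, 1.0, -0.0]
wrist_force: [-1.5, 1.5, -0.1]
width: 0.0242
grip_force: 59.3
```

```bash
python3 -c "
from h import *
st();go([.5575,.0157,.048],180)"
```

```text
t 25.48 p [0.5545 0.0141 0.1616] yawx 179.62 z [-0.003 -0.    -1.   ] q [ 0.17  0.77 -0.47  1.85  0.55  0.66  0.93] F [-1.5  1.5 -0.1] w 0.0242 g 59.3
turn [-0.0002 -0.0032 -0.0067] rows 1 | alt z-turn 3.135 | shift [-0.003   0.0016  0.1136] rows 2
```

Emit:
apply_moves(
  motion=[
    [-0.003,0.0016,0.02,0,-0.003,-0.0067,0],
    [0,0,0.03,0,0,0,0],
    [0,0,0.02,0,0,0,0],
    [0,0,0,0,0,0,0],
  ],
)

```text
time_s: 25.98
tool_pos: [0.5578, 0.0178, 0.0921]
eef_rot: [0.0, -0.002, 1.0, 0.0]
wrist_force: [0.8, 0.7, -0.8]
width: 0.024
grip_force: 59.3
```

```bash
python3 -c "
from h import *
st();go([.5575,.0157,.048],180)"
```

```text
t 25.98 p [0.5578 0.0178 0.0921] yawx -179.8 z [ 0.     0.001 -1.   ] q [ 0.11  0.87 -0.39  1.88  0.63  0.51  0.86] F [ 0.8  0.7 -0.8] w 0.024 g 59.3
turn [0.0005 0.0005 0.0034] rows 1 | alt z-turn -3.138 | shift [ 0.0003 -0.0021  0.0441] rows 1
```

Emit:
apply_moves(
  motion=[
    [0,-0.0015,0.015,0,0,0.0034,0],
    [0,0,0.012,0,0,0,0],
    [0,0,0.007,0,0,0,0],
    [0,0,0.005,0,0,0,0],
    [0,0,0.004,0,0,0,0],
    [0,0,0.002,0,0,0,0],
    [0,0,0,0,0,0,0],
    [0,0,0,0,0,0,0],
  ],
)

```text
time_s: 26.98
tool_pos: [0.5592, 0.0154, 0.0475]
eef_rot: [0.002, 0.001, 1.0, 0.001]
wrist_force: [-0.1, -0.9, -0.7]
width: 0.024
grip_force: 59.3
```

```bash
python3 -c "
from h import *
st();go([.5575,.0157,.048],180)"
```

```text
t 26.98 p [0.5592 0.0154 0.0475] yawx 179.87 z [ 0.003  0.001 -1.   ] q [ 0.08  0.94 -0.32  1.89  0.68  0.41  0.81] F [-0.1 -0.9 -0.7] w 0.024 g 59.3
turn [ 0.0011  0.0032 -0.0023] rows 1 | alt z-turn 3.139 | shift [ 0.0017  0.0003 -0.0005] rows 1
```

Emit:
apply_moves(
  motion=[
    [0,0,0.001,0,0,0,0],
    [0,0,0,0,0,0,42],
    [0,0,0,0,0,0,42],
    [0,0,0,0,0,0,42],
    [0,0,0,0,0,0,42],
    [0,0,-0.01,0,0,0,42],
    [0,0,-0.03,0,0,0,42],
    [0,0,-0.05,0,0,0,42],
    [0,0,-0.05,0,0,0,60],
    [0,0,-0.03,0,0,0,60],
    [0,0,0,0,0,0,60],
  ],
)

```text
time_s: 28.35
tool_pos: [0.56, 0.0155, 0.2194]
eef_rot: [0.004, 0.001, 1.0, 0.001]
wrist_force: [-0.0, 0.0, -0.3]
width: 0.051
grip_force: 0.0
```

```bash
python3 -c "
from h import *
st();go([.45,-.2,.22],180)"
```

```text
t 28.35 p [0.56   0.0155 0.2194] yawx 179.85 z [ 0.009  0.002 -1.   ] q [ 0.21  0.69 -0.54  1.8   0.49  0.78  0.99] F [-0.   0.  -0.3] w 0.051 g 0.0
turn [ 0.0016  0.0086 -0.0026] rows 1 | alt z-turn 3.139 | shift [ 0.11   -0.2155 -0.0006] rows 5
```

Emit:
apply_moves(
  motion=[
    [0.035,-0.042,0,0.0016,0.0086,-0.0026,60],
    [0.035,-0.042,0,0,0,0,60],
    [0.035,-0.042,0,0,0,0,60],
    [0.035,-0.042,0,0,0,0,60],
    [0,0,0,0,0,0,60],
    [0,0,0,0,0,0,60],
  ],
)

```text
time_s: 29.1
tool_pos: [0.4186, -0.1524, 0.2166]
eef_rot: [-0.003, -0.0, 1.0, 0.0]
wrist_force: [-0.0, 1.4, 0.7]
width: 0.0514
grip_force: 0.0
```

```bash
python3 -c "
from h import *
st()
im=np.mean([env.grab_frame('top') for _ in range(8)],0).astype(np.uint8);cv2.imwrite('pics/t6.png',im); shot('scene','s6.png')
cv2.imwrite('pics/t6c.png',cv2.resize(im[150:260,215:385],None,fx=4.7,fy=4.7,interpolation=cv2.INTER_CUBIC))"
```

```text
t 29.1 p [ 0.4186 -0.1524  0.2166] yawx -179.99 z [-0.006  0.    -1.   ] q [ 0.61  0.58 -0.56  2.11  0.54  0.6   1.23] F [-0.   1.4  0.7] w 0.0514 g 0.0
```

View pics/t6c.png

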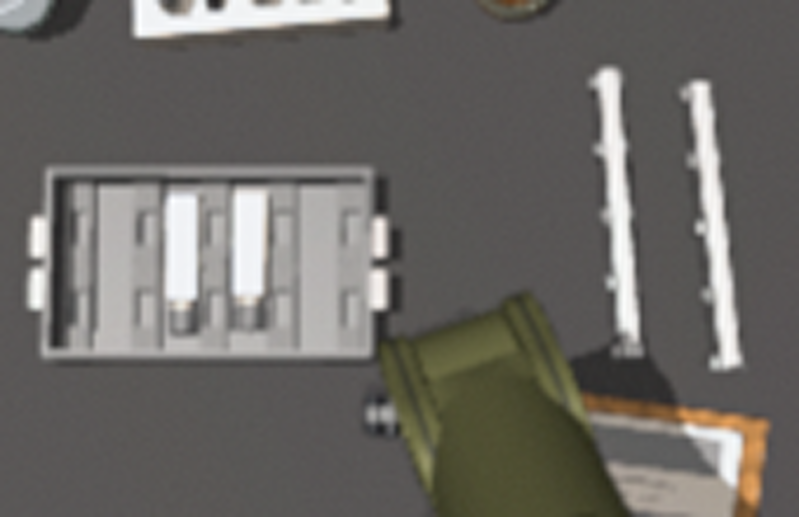

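Both bottles lie flat in the two middle bays, at crop (183,255) and (249,250). Both combs are free, with bars from about (608,70) to (630,350) and from (698,85) to (730,365).

```bash
python3 - <<'E'
from h import *
im=cv2.imread('pics/t6.png'); g=cv2.cvtColor(im,cv2.COLOR_BGR2HSV)[...,2].astype(float)
bottle(im,(248,189,258,214),.032); bottle(im,(262,189,273,214),.032)
for xc0,xc1,y0,y1 in((338,352,166,222),(358,373,169,226)):
    E=[]
    for r in range(y0+2,y1-1):
        t=(r-y0)/(y1-y0); row=g[r,xc0-6:xc1+6]; xs=np.arange(xc0-6,xc1+6)
        k=np.argmax(row); pk=row[k-1:k+2].mean()
        j=k
        while row[j]>155: j+=1
        E.append((xs[j-1]+(row[j-1]-155)/(row[j-1]-row[j]),r))
    P=plane('top',E,.048)[:,:2]
    for _ in range(3):
        f=np.polyfit(P[:,0],P[:,1],1); res=P[:,1]-np.polyval(f,P[:,0]); ok=abs(res)<2*res.std()+1e-4; P=P[ok]
    yaw=np.degrees(np.arctan(f[0])); n=np.array([-np.sin(np.radians(yaw)),np.cos(np.radians(yaw))])
    # ends along bar
    ln=lambda r:E[0]
    print('yaw',yaw.round(2),'res',res.std().round(4),'y at x=.58 (bar axis)',(np.polyval(f,.58)+.007/np.cos(np.radians(yaw))).round(4))
    col=[(r,g[r,xc0-6:xc1+6].max().round(0)) for r in list(range(y0-4,y0+4))+list(range(y1-4,y1+5))]; print(col)
E
```

```text
body [0.5584 0.0682] yaw 180.0 size [0.026 0.086]
body [0.5615 0.0159] yaw 179.4 size [0.029 0.086]
yaw 4.15 res 0.0005 y at x=.58 (bar axis) -0.2759
[(162, np.float64(89.0)), (163, np.float64(92.0)), (164, np.float64(161.0)), (165, np.float64(231.0)), (166, np.float64(243.0)), (167, np.float64(241.0)), (168, np.float64(241.0)), (169, np.float64(241.0)), (218, np.float64(244.0)), (219, np.float64(243.0)), (220, np.float64(230.0)), (221, np.float64(206.0)), (222, np.float64(181.0)), (223, np.float64(150.0)), (224, np.float64(153.0)), (225, np.float64(131.0)), (226, np.float64(95.0))]
yaw 5.44 res 0.0006 y at x=.58 (bar axis) -0.3503
[(165, np.float64(88.0)), (166, np.float64(95.0)), (167, np.float64(186.0)), (168, np.float64(242.0)), (169, np.float64(242.0)), (170, np.float64(240.0)), (171, np.float64(240.0)), (172, np.float64(241.0)), (222, np.float64(243.0)), (223, np.float64(244.0)), (224, np.float64(244.0)), (225, np.float64(244.0)), (226, np.float64(244.0)), (227, np.float64(230.0)), (228, np.float64(159.0)), (229, np.float64(92.0)), (230, np.float64(89.0))]
```

```bash
python3 - <<'E'
from h import *
for (u,v),yaw in(((344.5,164.05),4.15),((364,166.8),5.44)):
    P=plane('top',[(u,v)],.048)[0]; a=np.radians(yaw); print('far',P.round(4),'centre',(P[:2]-.113*np.array([np.cos(a),np.sin(a)])).round(4))
P=plane('top',[(370,227.9)],[.028])[0]; print('near1 z28',P.round(4), plane('top',[(370,227.9)],.048)[0].round(4), plane('top',[(370,227.9)],.005)[0].round(4))
go([.58,-.276,.12],184.15)
E
```

```text
far [ 0.6984 -0.2693  0.048 ] centre [ 0.5857 -0.2775]
far [ 0.6884 -0.3418  0.048 ] centre [ 0.5759 -0.3525]
near1 z28 [ 0.4628 -0.3635  0.028 ] [ 0.4617 -0.3602  0.048 ] [ 0.4642 -0.3673  0.005 ]
turn [-0.0004 -0.0056 -0.0713] rows 1 | alt z-turn 3.07 | shift [-0.1519 -0.135   0.0969] rows 4
```

Emit:
apply_moves(
  motion=[
    [0,0,0,0,-0.005,-0.0713,60],
    [-0.039,-0.0336,0,0,0,0,60],
    [-0.039,-0.0336,0,0,0,0,60],
    [-0.039,-0.0336,0,0,0,0,60],
    [-0.0395,-0.0336,0,0,0,0,60],
    [0,0,0.04,0,0,0,60],
    [0,0,0.05,0,0,0,60],
    [0,0,0,0,0,0,60],
    [0,0,0,0,0,0,60],
  ],
)

```text
time_s: 30.68
tool_pos: [0.5852, -0.2755, 0.1284]
eef_rot: [0.001, -0.036, 0.999, -0.0]
wrist_force: [0.7, 0.4, 0.5]
width: 0.051
grip_force: 0.0
```

```bash
python3 -c "
from h import *
st();go([.5857,-.2755,.057],184.15)
shot('scene','s7.png')"
```

```text
t 30.68 p [ 0.5852 -0.2755  0.1284] yawx -175.89 z [ 0.001 -0.001 -1.   ] q [ 0.65  0.92 -0.54  1.59  0.6   0.8   1.5 ] F [0.7 0.4 0.5] w 0.051 g 0.0
turn [-0.0008  0.0014 -0.0007] rows 1 | alt z-turn 3.141 | shift [-0.0005  0.      0.0714] rows 2
```

Emit:
apply_moves(
  motion=[
    [0,0,0.03,0,0,0,60],
    [0,0,0.02,0,0,0,60],
    [0,0,0.015,0,0,0,60],
    [0,0,0.006,0,0,0,60],
    [0,0,0,0,0,0,60],
    [0,0,0,0,0,0,0],
    [0,0,0,0,0,0,0],
    [0,0,0,0,0,0,0],
    [0,0,0,0,0,0,0],
    [0,0,0,0,0,0,0],
  ],
)

```text
time_s: 31.98
tool_pos: [0.5846, -0.2758, 0.0566]
eef_rot: [0.0, -0.036, 0.999, -0.001]
wrist_force: [-0.2, 0.2, 5.6]
width: 0.0122
grip_force: 60.2
```

```bash
python3 -c "
from h import *
st()"
```

```text
t 31.98 p [ 0.5846 -0.2758  0.0566] yawx -175.9 z [ 0.    -0.001 -1.   ] q [ 0.62  1.02 -0.48  1.61  0.67  0.68  1.45] F [-0.2  0.2  5.6] w 0.0122 g 60.2
```

Emit:
apply_moves(
  motion=[
    [0,0,-0.015,0,0,0,0],
    [0,0,-0.05,0,0,0,0],
    [0,0,-0.05,0,0,0,0],
    [0,0,-0.035,0,0,0.18,0],
    [0,0,0,0,0,0.18,0],
    [0,0,0,0,0,0.18,0],
    [0,0,0,0,0,0.18,0],
    [0,0,0,0,0,0.18,0],
    [0,0,0,0,0,0.18,0],
    [0,0,0,0,0,0.18,0],
    [0,0,0,0,0,0.18,0],
    [0,0,0,0,0,0.18,0],
  ],
)

```text
time_s: 33.48
tool_pos: [0.5839, -0.275, 0.2061]
eef_rot: [-0.001, 0.701, 0.713, -0.0]
wrist_force: [-0.9, -0.3, -0.6]
width: 0.0125
grip_force: 59.2
```

```bash
python3 -c "
from h import *
st();go([.575,.043,.2],90)"
```

```text
t 33.48 p [ 0.5839 -0.275   0.2061] yawx 90.97 z [-0.001  0.001 -1.   ] q [ 0.45  0.77 -0.15  1.55  0.14  0.83  0.27] F [-0.9 -0.3 -0.6] w 0.0125 g 59.2
turn [-0.0011 -0.0006  0.017 ] rows 1 | alt z-turn -3.125 | shift [ 0.318  -0.0089  0.0061] rows 6
```

Emit:
apply_moves(
  motion=[
    [0.053,-0.0015,0,0,0,0.017,0],
    [0.053,-0.0015,0,0,0,0,0],
    [0.053,-0.0015,0,0,0,0,0],
    [0.053,-0.0015,0,0,0,0,0],
    [0.053,-0.0015,0,0,0,0,0],
    [0.053,-0.0015,0,0,0,0,0],
    [0,0,0.04,0,0,0,0],
    [0,0,0.04,0,0,0,0],
    [0,0,0,0,0,0,0],
    [0,0,0,0,0,0,0],
  ],
)

```text
time_s: 34.72
tool_pos: [0.5733, 0.0424, 0.1271]
eef_rot: [0.0, 0.705, 0.709, 0.0]
wrist_force: [0.7, -0.7, -1.3]
width: 0.012
grip_force: 59.1
```

```bash
python3 -c "
from h import *
st();go([.575,.043,.085],90)
im=shot('top','t8.png');im2=shot('scene','s8.png')
cv2.imwrite('pics/t8c.png',np.hstack([cv2.resize(im[150:250,205:315],(400,364)),cv2.resize(im2[160:260,320:450],(473,364))])[:,:800])"
```

```text
t 34.73 p [0.5733 0.0424 0.1271] yawx 90.3 z [ 0.001  0.    -1.   ] q [-0.11  0.8  -0.07  1.83  0.11  0.51 -0.25] F [ 0.7 -0.7 -1.3] w 0.012 g 59.1
turn [ 0.0011 -0.0001  0.0052] rows 1 | alt z-turn -3.136 | shift [0.0006 0.0017 0.0421] rows 1
```

View pics/t8c.png

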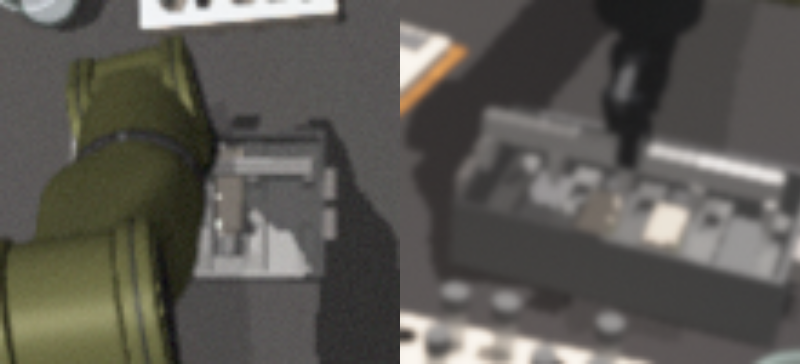

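The comb hangs over the far row. In the top crop its right end is at about (313,165), and the scene crop shows its bar from (485,115) to (785,182).

```bash
python3 - <<'E'
from h import *
g=cv2.cvtColor(np.mean([env.grab_frame('top') for _ in range(6)],0).astype(np.uint8),cv2.COLOR_BGR2GRAY).astype(int)
print(g[190:202,268:300])
zt=env.read_state()['tool_pos'][2]-.0566+.048
print(zt,proj('top',[[.575,-.07,zt],[.575,.043,zt],[.568,-.07,zt],[.582,-.07,zt],[.568,-.07,zt-.02]]).round(2))
E
```

```text
[[ 80  83  93 103  91  89  90  89  89  86  84  91  91  91  91  90  92  91
   90  89  88  91  91  90  87  81  63  47  50  49  47  59]
 [105 103 120 124  91  90  90  91  90  87  84  92  90  92  91  91  91  91
   90  88  90  90  91  90  90  78  63  49  48  49  47  50]
 [114 117 130 132  94  98 102  98  93  89  88  92  92  94  91  94  93  93
   93  95  96 101 101  96  88  79  62  47  48  46  47  48]
 [113 122 140 141 123 127 131 128 121 120 119 121 120 120 119 121 124 125
  124 124 129 133 122 100  89  79  61  50  47  47  48  49]
 [110 125 147 147 145 148 148 147 146 145 144 145 146 145 144 147 149 148
  149 148 150 151 133  98  87  79  61  48  48  49  48  48]
 [105 120 143 143 144 144 144 144 145 144 145 145 144 144 145 143 146 146
  145 144 146 145 128  93  88  80  67  63  60  55  50  46]
 [107 124 149 150 150 148 150 149 148 148 148 151 150 152 151 152 152 151
  148 147 150 151 131  97  89  84  91 103  95  70  49  47]
 [ 99 113 130 129 127 131 132 131 127 128 128 130 130 130 130 130 131 129
  127 127 130 133 122  94  88  89 109 130 119  81  50  48]
 [ 99 100  99  89  82  99 113 103  80  69  72  74  73  73  72  74  73  72
   72  73  93 116 107  90  87  90 113 133 119  79  49  47]
 [115 115 110  97  82  96 114 100  75  68  71  77  78  76  76  76  76  77
   77  74  89 110 100  86  90  96 115 132 119  80  49  47]
 [116 116 113  98  78  78  81  73  74  79  85  90  92  92  93  91  92  93
   91  84  79  74  74  78  88 102 121 132 120  81  49  47]
 [116 117 112  99  82  79  86  78  79  81  85  94  93  91  94  93  93  92
   91  85  81  80  81  82  91 100 122 133 121  80  49  48]]
0.11767599694609904 [[289.77 194.17]
 [257.27 194.09]
 [289.76 196.16]
 [289.79 192.18]
 [289.97 196.94]]
```

Emit:
apply_moves(
  motion=[
    [0.0018,0.0012,0.01,0,0,0.004,0],
    [0,0,0.02,0,0,0,0],
    [0,0,0.012,0,0,0,0],
    [0,0,0,0,0,0,0],
    [0,0,0,0,0,0,0],
    [0,0,0,0,0,0,0],
  ],
)

```text
time_s: 35.88
tool_pos: [0.5742, 0.0441, 0.0843]
eef_rot: [0.0, 0.707, 0.708, 0.0]
wrist_force: [0.2, -0.1, -1.3]
width: 0.0128
grip_force: 59.2
```

```bash
python3 -c "
from h import *
st();go([.575,.0443,.0626],90)"
```

```text
t 35.88 p [0.5742 0.0441 0.0843] yawx 90.07 z [ 0.001 -0.    -1.   ] q [-0.12  0.88 -0.06  1.84  0.12  0.43 -0.27] F [ 0.2 -0.1 -1.3] w 0.0128 g 59.2
turn [0.0006 0.0003 0.0013] rows 1 | alt z-turn -3.14 | shift [0.0002 0.0008 0.0217] rows 1
```

Emit:
apply_moves(
  motion=[
    [0,0.0005,0.006,0,0,0,0],
    [0,0,0.004,0,0,0,0],
    [0,0,0.004,0,0,0,0],
    [0,0,0,0,0,0,0],
    [0,0,0,0,0,0,0],
  ],
)

```text
time_s: 36.5
tool_pos: [0.5742, 0.0441, 0.0697]
eef_rot: [-0.0, 0.707, 0.708, -0.0]
wrist_force: [0.2, 0.2, -2.3]
width: 0.0125
grip_force: 59.2
```

```bash
python3 -c "
from h import *
st();print(env.read_state()['torque'].round(2))"
```

```text
t 36.5 p [0.5742 0.0441 0.0697] yawx 90.08 z [-0.001 -0.    -1.   ] q [-0.12  0.9  -0.06  1.84  0.12  0.4  -0.27] F [ 0.2  0.2 -2.3] w 0.0125 g 59.2
[-0.01  0.01 -0.03]
```

Emit:
apply_moves(
  motion=[
    [0,0,0.002,0,0,0,0],
    [0,0,0.002,0,0,0,0],
    [0,0,0.002,0,0,0,0],
    [0,0,0.0015,0,0,0,0],
    [0,0,0,0,0,0,0],
    [0,0,0,0,0,0,0],
  ],
)

```text
time_s: 37.25
tool_pos: [0.5742, 0.044, 0.0626]
eef_rot: [-0.0, 0.707, 0.708, -0.0]
wrist_force: [-0.9, 0.4, 5.5]
width: 0.0123
grip_force: 60.0
```

```bash
python3 -c "
from h import *
st();print(env.read_state()['torque'].round(2))"
```

```text
t 37.25 p [0.5742 0.044  0.0626] yawx 90.08 z [-0.001 -0.001 -1.   ] q [-0.12  0.91 -0.06  1.85  0.12  0.39 -0.27] F [-0.9  0.4  5.5] w 0.0123 g 60.0
[ 0.    0.36 -0.03]
```

Seated exactly where it should be. I release and rise.

Emit:
apply_moves(
  motion=[
    [0,0,0,0,0,0,35],
    [0,0,0,0,0,0,35],
    [0,0,0,0,0,0,35],
    [0,0,-0.01,0,0,0,35],
    [0,0,-0.03,0,0,0,35],
    [0,0,-0.05,0,0,0,35],
    [0,0,-0.05,0,0,0,60],
    [-0.05,0,-0.01,0,0,0,60],
    [-0.055,0,0,0,0,0,60],
    [-0.055,0,0,0,0,0,60],
    [-0.055,0,0,0,0,0,60],
    [-0.055,0,0,0,0,0,60],
  ],
)

```text
time_s: 38.75
tool_pos: [0.5745, -0.2276, 0.2131]
eef_rot: [0.0, 0.707, 0.708, -0.0]
wrist_force: [-0.6, -0.0, -0.2]
width: 0.0512
grip_force: 0.0
```

```bash
python3 -c "
from h import *
st();shot('top','t9.png');go([.5757,-.3507,.2],185.44)"
```

```text
t 38.75 p [ 0.5745 -0.2276  0.2131] yawx 90.08 z [ 0.    -0.001 -1.   ] q [ 0.38  0.73 -0.14  1.63  0.13  0.79  0.19] F [-0.6 -0.  -0.2] w 0.0512 g 0.0
turn [-0.0087  0.0076 -1.6759] rows 10 | alt z-turn 1.466 | shift [ 0.0075 -0.1111  0.0132] rows 2
```

Emit:
apply_moves(
  motion=[
    [0,0,0,0,0,-0.1676,60],
    [0,0,0,0,0,-0.1676,60],
    [0,0,0,0,0,-0.1676,60],
    [0,0,0,0,0,-0.1676,60],
    [0,0,0,0,0,-0.1676,60],
    [0,0,0,0,0,-0.1676,60],
    [0,0,0,0,0,-0.1676,60],
    [0,0,0,0,0,-0.1676,60],
    [0,0,0,0,0,-0.1676,60],
    [0,0,0,0,0,-0.1676,60],
    [0.004,-0.055,0,0,0,0,60],
    [0.0035,-0.056,0,0,0,0,60],
  ],
)

```text
time_s: 40.3
tool_pos: [0.5792, -0.3378, 0.2133]
eef_rot: [-0.0, -0.054, 0.999, -0.001]
wrist_force: [0.6, -0.3, 0.3]
width: 0.0516
grip_force: 0.0
```

Emit:
apply_moves(
  motion=[
    [0,0,0.04,0,0,0,60],
    [0,0,0.04,0,0,0,60],
    [0,0,0,0,0,0,60],
    [0,0,0,0,0,0,60],
  ],
)

```text
time_s: 40.8
tool_pos: [0.5801, -0.3371, 0.1342]
eef_rot: [0.001, -0.053, 0.999, -0.001]
wrist_force: [0.9, -0.1, -0.1]
width: 0.0514
grip_force: 0.0
```

```bash
python3 -c "
from h import *
st();go([.5757,-.3507,.057],185.44)"
```

```text
t 40.8 p [ 0.5801 -0.3371  0.1342] yawx -173.88 z [ 0.002 -0.001 -1.   ] q [ 0.74  0.95 -0.57  1.5   0.61  0.87  1.64] F [ 0.9 -0.1 -0.1] w 0.0514 g 0.0
turn [-0.0015  0.0014  0.0118] rows 1 | alt z-turn -3.13 | shift [ 0.0056 -0.0132  0.0772] rows 2
```

Emit:
apply_moves(
  motion=[
    [0,0,0,0,0.001,0.0118,60],
    [0.0056,-0.0132,0.03,0,0,0,60],
    [0,0,0.025,0,0,0,60],
    [0,0,0.016,0,0,0,60],
    [0,0,0.006,0,0,0,60],
    [0,0,0,0,0,0,60],
    [0,0,0,0,0,0,0],
    [0,0,0,0,0,0,0],
    [0,0,0,0,0,0,0],
    [0,0,0,0,0,0,0],
    [0,0,0,0,0,0,0],
  ],
)

```text
time_s: 42.18
tool_pos: [0.5751, -0.3509, 0.0564]
eef_rot: [-0.0, -0.047, 0.999, -0.001]
wrist_force: [-0.5, 0.1, 6.1]
width: 0.0121
grip_force: 60.2
```

```bash
python3 -c "
from h import *
st()"
```

```text
t 42.17 p [ 0.5751 -0.3509  0.0564] yawx -174.57 z [-0.    -0.001 -1.   ] q [ 0.74  1.05 -0.52  1.51  0.68  0.76  1.6 ] F [-0.5  0.1  6.1] w 0.0121 g 60.2
```

Emit:
apply_moves(
  motion=[
    [0,0,-0.015,0,0,0,0],
    [0,0,-0.05,0,0,0,0],
    [0,0,-0.05,0,0,0,0],
    [0,0,-0.035,0,0,0.18,0],
    [0,0,0,0,0,0.18,0],
    [0,0,0,0,0,0.18,0],
    [0,0,0,0,0,0.18,0],
    [0,0,0,0,0,0.18,0],
    [0,0,0,0,0,0.18,0],
    [0,0,0,0,0,0.18,0],
    [0,0,0,0,0,0.18,0],
    [0,0,0,0,0,0.18,0],
  ],
)

```text
time_s: 43.68
tool_pos: [0.5745, -0.3503, 0.2057]
eef_rot: [-0.001, 0.693, 0.721, -0.001]
wrist_force: [-0.7, 0.3, -0.9]
width: 0.0129
grip_force: 59.4
```

```bash
python3 -c "
from h import *
st();go([.5105,.0435,.2],90)"
```

```text
t 43.67 p [ 0.5745 -0.3503  0.2057] yawx 92.3 z [-0.002  0.    -1.   ] q [ 0.57  0.81 -0.18  1.45  0.17  0.89  0.38] F [-0.7  0.3 -0.9] w 0.0129 g 59.4
turn [-0.0019 -0.0003  0.0401] rows 1 | alt z-turn -3.101 | shift [ 0.3938 -0.064   0.0057] rows 7
```

Emit:
apply_moves(
  motion=[
    [0,0,0,-0.002,0,0.04,0],
    [0.0563,-0.0091,0,0,0,0,0],
    [0.0563,-0.0091,0,0,0,0,0],
    [0.0563,-0.0091,0,0,0,0,0],
    [0.0563,-0.0091,0,0,0,0,0],
    [0.0563,-0.0091,0,0,0,0,0],
    [0.0563,-0.0091,0,0,0,0,0],
    [0.056,-0.0094,0,0,0,0,0],
    [0,0,0.04,0,0,0,0],
    [0,0,0.04,0,0,0,0],
    [0,0,0,0,0,0,0],
    [0,0,0,0,0,0,0],
  ],
)

```text
time_s: 45.18
tool_pos: [0.5093, 0.0427, 0.1263]
eef_rot: [0.001, 0.705, 0.709, 0.001]
wrist_force: [-0.1, 0.3, -0.9]
width: 0.0126
grip_force: 59.2
```

```bash
python3 - <<'E'
from h import *
st();go([.5105,.0435,.085],90)
im=np.mean([env.grab_frame('top') for _ in range(6)],0).astype(np.uint8); cv2.imwrite('pics/t10.png',im)
g=cv2.cvtColor(im,cv2.COLOR_BGR2GRAY).astype(int)
print(g[205:222,282:298])
p=env.read_state()['tool_pos'];zt=p[2]-.0564+.048
print(zt,proj('top',[[p[0],p[1]-.113,zt],[p[0]+.007,p[1]-.113,zt],[p[0]-.007,p[1]-.113,zt-.02]]).round(2))
E
```

```text
t 45.17 p [0.5093 0.0427 0.1263] yawx 90.36 z [ 0.002 -0.    -1.   ] q [-0.13  0.75 -0.07  2.02  0.14  0.37 -0.31] F [-0.1  0.3 -0.9] w 0.0126 g 59.2
turn [0.0019 0.     0.0062] rows 1 | alt z-turn -3.135 | shift [0.0008 0.0012 0.0413] rows 1
[[ 92  93  91  93  91  88  91  91  89  90  90  87  70  68  71  56]
 [ 92  93  95  93  92  91  91  89  91  91  90  84  65  60  62  59]
 [ 91  92  93  92  93  92  91  89  92  92  93  94  97 104  99  76]
 [ 93  93  93  93  92  93  93  91  91  91  93 102 121 134 120  82]
 [ 93  93  93  91  92  91  91  92  92  89  92 104 123 135 120  80]
 [ 93  94  94  92  93  92 101 107  99  89  90 103 123 133 120  82]
 [113 111 112 114 112 114 123 131 116  87  90 103 124 134 123  82]
 [138 136 137 137 138 138 141 145 125  84  90 102 123 135 121  81]
 [146 145 146 145 146 145 147 146 124  80  87 104 124 136 123  83]
 [144 146 146 145 146 148 148 149 126  76  84 104 123 136 124  82]
 [120 119 120 121 121 120 127 131 114  76  86  95 105 109  99  71]
 [ 81  83  84  82  82  85  99 112 103  81  86  86  69  57  55  51]
 [ 90  93  93  91  91  91  98 114 105  89  85  86  62  45  46  49]
 [ 92  93  94  95  92  89  86  93  92  87  86  84  62  48  49  48]
 [ 94  94  93  93  93  89  87  93  93  88  87  84  60  50  47  47]
 [ 93  94  95  93  93  93  91  92  91  88  86  85  60  48  48  49]
 [ 95  95  96  95  93  91  91  92  90  88  86  86  62  48  48  50]]
0.11775355436387745 [[289.76 212.99]
 [289.77 210.98]
 [289.96 215.51]]
```

Emit:
apply_moves(
  motion=[
    [0.0012,0.0011,0.01,0.001,0,0.005,0],
    [0,0,0.02,0,0,0,0],
    [0,0,0.012,0,0,0,0],
    [0,0,0,0,0,0,0],
    [0,0,0,0,0,0,0],
    [0,0,0,0,0,0,0],
  ],
)

```text
time_s: 46.22
tool_pos: [0.51, 0.0439, 0.0837]
eef_rot: [0.0, 0.707, 0.707, -0.0]
wrist_force: [0.1, -0.3, -2.3]
width: 0.0122
grip_force: 59.3
```

```bash
python3 -c "
from h import *
st();go([.5103,.0439,.0626],90)"
```

```text
t 46.23 p [0.51   0.0439 0.0837] yawx 90.03 z [ 0. -0. -1.] q [-0.14  0.83 -0.05  2.03  0.15  0.28 -0.32] F [ 0.1 -0.3 -2.3] w 0.0122 g 59.3
turn [0.0003 0.0004 0.0006] rows 1 | alt z-turn -3.141 | shift [-0.      0.0003  0.0211] rows 1
```

Emit:
apply_moves(
  motion=[
    [0,0,0.006,0,0,0,0],
    [0,0,0.004,0,0,0,0],
    [0,0,0.004,0,0,0,0],
    [0,0,0,0,0,0,0],
    [0,0,0,0,0,0,0],
  ],
)

```text
time_s: 46.85
tool_pos: [0.5097, 0.0439, 0.0692]
eef_rot: [-0.0, 0.707, 0.707, -0.0]
wrist_force: [0.5, 0.8, -1.8]
width: 0.0123
grip_force: 59.3
```

```bash
python3 -c "
from h import *
st();print(env.read_state()['torque'].round(2))"
```

```text
t 46.85 p [0.5097 0.0439 0.0692] yawx 90.04 z [-0.001 -0.001 -1.   ] q [-0.15  0.86 -0.05  2.04  0.15  0.24 -0.32] F [ 0.5  0.8 -1.8] w 0.0123 g 59.3
[ 0.05 -0.01  0.02]
```

Emit:
apply_moves(
  motion=[
    [0,0,0.002,0,0,0,0],
    [0,0,0.002,0,0,0,0],
    [0,0,0.002,0,0,0,0],
    [0,0,0.001,0,0,0,0],
    [0,0,0,0,0,0,0],
    [0,0,0,0,0,0,0],
  ],
)

```text
time_s: 47.6
tool_pos: [0.5099, 0.0439, 0.0623]
eef_rot: [0.0, 0.707, 0.707, -0.0]
wrist_force: [-0.1, 0.9, 0.7]
width: 0.0128
grip_force: 59.7
```

```bash
python3 -c "
from h import *
st();print(env.read_state()['torque'].round(2))"
```

```text
t 47.6 p [0.5099 0.0439 0.0623] yawx 90.03 z [-0. -0. -1.] q [-0.15  0.88 -0.04  2.04  0.15  0.23 -0.33] F [-0.1  0.9  0.7] w 0.0128 g 59.7
[ 0.1  -0.15  0.  ]
```

Emit:
apply_moves(
  motion=[
    [0,0,0,0,0,0,35],
    [0,0,0,0,0,0,35],
    [0,0,0,0,0,0,35],
    [0,0,-0.01,0,0,0,35],
    [0,0,-0.03,0,0,0,35],
    [0,0,-0.05,0,0,0,35],
    [0,0,-0.05,0,0,0,60],
    [-0.05,-0.02,-0.01,0,0,0,60],
    [-0.055,-0.02,0,0,0,0,60],
    [-0.055,-0.02,0,0,0,0,60],
    [-0.055,-0.02,0,0,0,0,60],
    [-0.055,-0.02,0,0,0,0,60],
  ],
)

```text
time_s: 49.1
tool_pos: [0.4091, -0.2279, 0.2131]
eef_rot: [0.0, 0.707, 0.707, -0.0]
wrist_force: [1.0, -0.4, 1.2]
width: 0.0512
grip_force: 0.0
```

```bash
python3 -c "
from h import *
st();go([.3709,-.2882,.15],82.2)
im=shot('top','t11.png');im2=shot('scene','s11.png')
cv2.imwrite('pics/t11c.png',np.hstack([cv2.resize(im[170:240,210:310],(430,300),interpolation=2),cv2.resize(im2[180:260,325:445],(370,300),interpolation=2)]))"
```

```text
t 49.1 p [ 0.4091 -0.2279  0.2131] yawx 90.04 z [ 0.    -0.001 -1.   ] q [ 0.52  0.56 -0.18  2.07  0.19  0.52  0.21] F [ 1.  -0.4  1.2] w 0.0512 g 0.0
turn [0.0002 0.0011 0.1369] rows 1 | alt z-turn -3.005 | shift [-0.065  -0.0296  0.0631] rows 2
```

View pics/t11c.png

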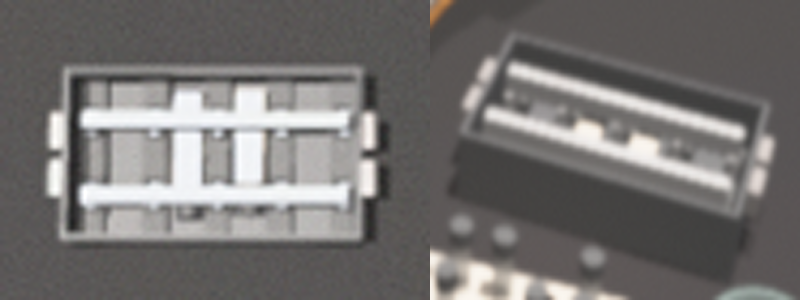

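Both combs are seated level inside the case, with bars at crop rows 120 and 195, over the two bottles. I fetch the plate.

Emit:
apply_moves(
  motion=[
    [0,0,0,0,0,0.137,60],
    [-0.0325,-0.0148,0,0,0,0,60],
    [-0.0325,-0.0148,0,0,0,0,60],
    [0,0,0.05,0,0,0,60],
    [0,0,0.03,0,0,0,60],
    [0,0,0,0,0,0,60],
    [0,0,0,0,0,0,60],
  ],
)

```text
time_s: 50.08
tool_pos: [0.3723, -0.2865, 0.1335]
eef_rot: [0.001, 0.754, 0.657, -0.0]
wrist_force: [0.5, -0.1, -0.6]
width: 0.051
grip_force: 0.0
```

```bash
python3 -c "
from h import *
st();go([.3709,-.2882,.051],82.2)"
```

```text
t 50.08 p [ 0.3723 -0.2865  0.1335] yawx 82.21 z [ 0.001 -0.001 -1.   ] q [ 0.62  0.71 -0.1   2.14  0.22  0.3   0.2 ] F [ 0.5 -0.1 -0.6] w 0.051 g 0.0
turn [0.0007 0.0011 0.0002] rows 1 | alt z-turn -3.141 | shift [-0.0018 -0.0012  0.0825] rows 2
```

Emit:
apply_moves(
  motion=[
    [-0.0018,-0.0012,0.03,0,0,0,60],
    [0,0,0.025,0,0,0,60],
    [0,0,0.018,0,0,0,60],
    [0,0,0.009,0,0,0,60],
    [0,0,0,0,0,0,60],
    [0,0,0,0,0,0,0],
    [0,0,0,0,0,0,0],
    [0,0,0,0,0,0,0],
    [0,0,0,0,0,0,0],
    [0,0,0,0,0,0,0],
  ],
)

```text
time_s: 51.32
tool_pos: [0.3706, -0.2885, 0.0513]
eef_rot: [0.001, 0.754, 0.657, -0.0]
wrist_force: [0.0, -0.1, 6.4]
width: 0.0105
grip_force: 59.5
```

```bash
python3 -c "
from h import *
st()"
```

```text
t 51.33 p [ 0.3706 -0.2885  0.0513] yawx 82.18 z [ 0.001 -0.001 -1.   ] q [ 0.58  0.89 -0.03  2.17  0.25  0.09  0.18] F [ 0.  -0.1  6.4] w 0.0105 g 59.5
```

Emit:
apply_moves(
  motion=[
    [0,0,-0.015,0,0,0,0],
    [0,0,-0.04,0,0,0,0],
    [0,0,-0.05,0,0,0,0],
    [0,0,-0.045,0,0,0,0],
    [0,0,0,0,0,-0.137,0],
    [0,0,0,0,0,0,0],
  ],
)

```text
time_s: 52.08
tool_pos: [0.3695, -0.2881, 0.2013]
eef_rot: [0.0, 0.707, 0.707, -0.0]
wrist_force: [0.1, 0.5, -4.2]
width: 0.0103
grip_force: 59.3
```

```bash
python3 -c "
from h import *
st();go([.542,.042,.2],90)"
```

```text
t 52.08 p [ 0.3695 -0.2881  0.2013] yawx 89.94 z [-0.001 -0.001 -1.   ] q [ 0.69  0.59 -0.2   2.08  0.24  0.5   0.31] F [ 0.1  0.5 -4.2] w 0.0103 g 59.3
turn [-0.0006  0.0007 -0.001 ] rows 1 | alt z-turn 3.141 | shift [0.3301 0.1725 0.0013] rows 7
```

Emit:
apply_moves(
  motion=[
    [0.0413,0.0216,0,0,0,0,0],
    [0.0413,0.0216,0,0,0,0,0],
    [0.0413,0.0216,0,0,0,0,0],
    [0.0413,0.0216,0,0,0,0,0],
    [0.0413,0.0216,0,0,0,0,0],
    [0.0413,0.0216,0,0,0,0,0],
    [0.0413,0.0216,0,0,0,0,0],
    [0.041,0.0213,0,0,0,0,0],
    [0,0,0,0,0,0,0],
    [0,0,0,0,0,0,0],
  ],
)

```text
time_s: 53.32
tool_pos: [0.5412, 0.0415, 0.1993]
eef_rot: [-0.001, 0.707, 0.707, -0.002]
wrist_force: [-1.0, 0.1, -4.0]
width: 0.0103
grip_force: 59.4
```

```bash
python3 - <<'E'
from h import *
st();go([.542,.042,.1035],90)
im=np.mean([env.grab_frame('top') for _ in range(4)],0).astype(np.uint8); cv2.imwrite('pics/t12.png',im)
g=cv2.cvtColor(im,cv2.COLOR_BGR2GRAY).astype(int); print(g[204,270:300],g[195,270:300])
p=env.read_state()['tool_pos']; zt=p[2]-.0483+.016; print(proj('top',[[p[0],p[1]-.085,zt],[p[0]+.055,p[1]-.085,zt],[p[0]-.055,p[1]-.085,zt]]).round(2))
E
```

```text
t 53.33 p [0.5412 0.0415 0.1993] yawx 89.96 z [-0.004 -0.002 -1.   ] q [-0.09  0.66 -0.11  1.87  0.12  0.62 -0.28] F [-1.   0.1 -4. ] w 0.0103 g 59.4
turn [-0.0041  0.0019 -0.0006] rows 1 | alt z-turn 3.141 | shift [0.0005 0.0008 0.0958] rows 2
[160 159 161 161 159 158 160 161 162 144  94  78  92  94  92  92  91  91
  89  90  92  91  91  98 106 109  98  69  48  46] [ 91  90  90  89  92 117 154 162 161 148 102  79  92 102 100 100  99  99
  97 101 104  97  91  78  67  61  61  56  49  48]
[[281.5  201.81]
 [281.65 185.59]
 [281.35 218.2 ]]
```

The plate's right edge is at px 279.4 against a predicted 281.5, so the plate sits about 6 mm toward +y from the TCP. I correct for that while lowering it.

Emit:
apply_moves(
  motion=[
    [-0.005,0.0008,0.02,-0.004,0.002,0,0],
    [0,0,0.03,0,0,0,0],
    [0,0,0.025,0,0,0,0],
    [0,0,0.012,0,0,0,0],
    [0,0,0.004,0,0,0,0],
    [0,0,0,0,0,0,0],
    [0,0,0,0,0,0,0],
  ],
)

```text
time_s: 54.4
tool_pos: [0.5442, 0.0372, 0.11]
eef_rot: [0.001, 0.707, 0.707, 0.002]
wrist_force: [0.8, -0.1, -3.6]
width: 0.0103
grip_force: 59.3
```

```bash
python3 -c "
from h import *
st();go([.542,.037,.1023],90);shot('scene','s13.png');shot('top','t13.png')"
```

```text
t 54.4 p [0.5442 0.0372 0.11  ] yawx 90.03 z [ 0.005  0.002 -1.   ] q [-0.1   0.81 -0.08  1.93  0.15  0.41 -0.3 ] F [ 0.8 -0.1 -3.6] w 0.0103 g 59.3
turn [ 0.005  -0.0016  0.0005] rows 1 | alt z-turn -3.141 | shift [-0.0002 -0.0022  0.0077] rows 1
```

Emit:
apply_moves(
  motion=[
    [0,-0.0015,0.002,0.004,-0.001,0,0],
    [0,0,0.002,0,0,0,0],
    [0,0,0.002,0,0,0,0],
    [0,0,0.0015,0,0,0,0],
    [0,0,0,0,0,0,0],
    [0,0,0,0,0,0,0],
  ],
)

```text
time_s: 55.25
tool_pos: [0.5421, 0.0372, 0.1023]
eef_rot: [-0.0, 0.707, 0.707, 0.0]
wrist_force: [-2.5, 0.3, 6.2]
width: 0.0103
grip_force: 60.8
```

```bash
python3 -c "
from h import *
st();print(env.read_state()['torque'].round(2))"
```

```text
t 55.25 p [0.5421 0.0372 0.1023] yawx 90.04 z [-0.  0. -1.] q [-0.1   0.82 -0.08  1.93  0.15  0.39 -0.3 ] F [-2.5  0.3  6.2] w 0.0103 g 60.8
[-0.07  0.44  0.05]
```

The plate has landed at exactly the expected height. I release and go clear.

Emit:
apply_moves(
  motion=[
    [0,0,0,0,0,0,45],
    [0,0,0,0,0,0,45],
    [0,0,0,0,0,0,45],
    [0,0,-0.01,0,0,0,45],
    [0,0,-0.03,0,0,0,45],
    [0,0,-0.05,0,0,0,45],
    [0,0,-0.05,0,0,0,45],
    [-0.05,-0.02,0,0,0,0,45],
    [-0.055,-0.02,0,0,0,0,45],
    [-0.055,-0.02,0,0,0,0,45],
    [-0.055,-0.02,0,0,0,0,45],
    [0,0,0,0,0,0,45],
  ],
)

```text
time_s: 56.75
tool_pos: [0.4595, -0.1839, 0.2421]
eef_rot: [0.0, 0.711, 0.703, -0.002]
wrist_force: [-0.9, 1.0, 0.0]
width: 0.0382
grip_force: 0.0
```

```bash
python3 -c "
from h import *
st()
im=shot('top','t14.png');im2=shot('scene','s14.png')
cv2.imwrite('pics/t14c.png',np.vstack([np.hstack([cv2.resize(im[170:240,210:310],(400,280),interpolation=2),cv2.resize(im2[170:260,320:450],(400,280),interpolation=2)]),cv2.resize(im[100:300,50:500],(800,300))]))"
```

```text
t 56.75 p [ 0.4595 -0.1839  0.2421] yawx 89.41 z [-0.002 -0.003 -1.   ] q [ 0.39  0.54 -0.16  1.97  0.14  0.64  0.12] F [-0.9  1.   0. ] w 0.0382 g 0.0
```

View pics/t14c.png

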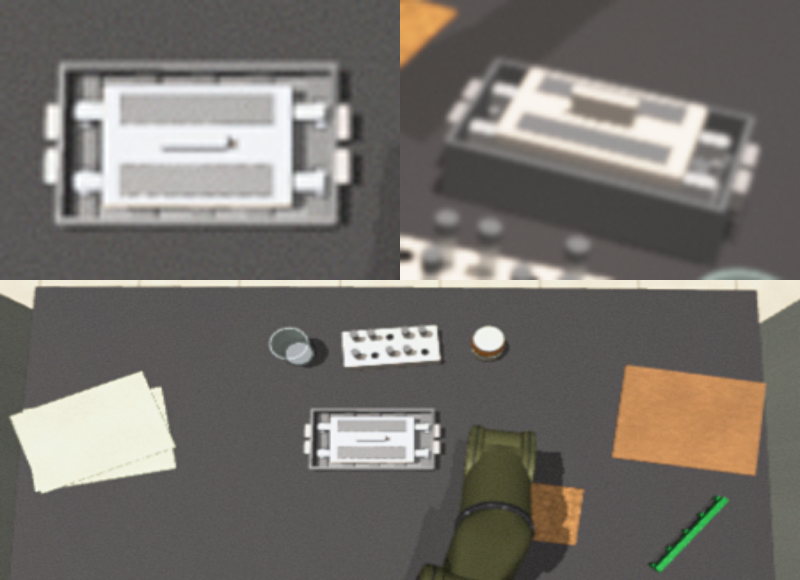

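The plate lies flat and centred on both combs with its grip up, at crop (197,143). The rack, jar and beaker have not moved, and the bench has no bottle left on it. I hand the job in.

```bash
python3 -c "
from h import *
print(env.close_job())"
```

```text
the job is handed in; nothing more can be done
None
```

The sample case is packed and handed in: both bottles lie flat in their own bays, both combs are fully down in the slots, and the cooling plate lies flat on the combs with its grip up; the rack, jar and beaker were not touched.

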